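Charge the milling jar

TASK

Load the open steel milling jar: use the scoop to take up grinding balls from the white tray, lift them out and tip at least three of them into the jar. Set the scoop down flat, then put the lid on the jar so that it sits fully home. Every ball must end in the jar or in the tray, none on the bench; do not tip the jar over and leave the other things on the bench where they are.

Things in the scene. Friction and masses are not known exactly. Their poses are not given: they have to be found in the camera images.
- tray: White plastic tray, fixed to the bench. Origin: centre of its underside; z up, x along its length. Inner floor flat, 165 (x) by 68 (y), 4 above the origin. End walls (+x, -x) lean outward 30 degrees, long sides 15 degrees; rim 36 above the bench, 207 by 91 over all. The balls lie in the +x half of the floor.
- ball0: Steel grinding ball, 15 diameter, 14 g; origin at its centre (orientation means nothing). Seven alike lie loose on the tray floor. Smooth (friction about 0.3); on a slope they start to roll at about 10 degrees.
- ball1: Steel grinding ball, 15 diameter, 14 g; origin at its centre (orientation means nothing). Seven alike lie loose on the tray floor. Smooth (friction about 0.3); on a slope they start to roll at about 10 degrees.
- ball2: Steel grinding ball, 15 diameter, 14 g; origin at its centre (orientation means nothing). Seven alike lie loose on the tray floor. Smooth (friction about 0.3); on a slope they start to roll at about 10 degrees.
- ball3: Steel grinding ball, 15 diameter, 14 g; origin at its centre (orientation means nothing). Seven alike lie loose on the tray floor. Smooth (friction about 0.3); on a slope they start to roll at about 10 degrees.
- ball4: Steel grinding ball, 15 diameter, 14 g; origin at its centre (orientation means nothing). Seven alike lie loose on the tray floor. Smooth (friction about 0.3); on a slope they start to roll at about 10 degrees.
- ball5: Steel grinding ball, 15 diameter, 14 g; origin at its centre (orientation means nothing). Seven alike lie loose on the tray floor. Smooth (friction about 0.3); on a slope they start to roll at about 10 degrees.
- ball6: Steel grinding ball, 15 diameter, 14 g; origin at its centre (orientation means nothing). Seven alike lie loose on the tray floor. Smooth (friction about 0.3); on a slope they start to roll at about 10 degrees.
- scoop: Loose scoop, 160 g: flat-bottomed open steel pan, 72 long (x), 58 wide (y), floor 1.6, walls 2 thick (back 30 high, sides 30 falling to 5 just behind the lip). Origin: centre of the pan's underside; x to the open front lip (at x = +36), z up. Black handle rising backward (-x) at 35.5 degrees: bar 70 long, 16 wide (flat sides), 20 thick, middle at x = -73.5, z = +55.5. It rests stably on its pan.
- scoop_grip (a point): Middle of the scoop's handle, the place to grip it across its 16 mm width (along the scoop's y); axes as scoop.
- scoop_pan (a point): Point in the scoop's pan, 10 above the middle of its underside; axes as scoop.
- jar: Open steel milling jar standing loose on the bench, 0.75 kg: 78 outer diameter (81 at the rim), 64 bore, 58 high, inner floor 10 above its underside. Origin: centre of its underside, z up.
- jar_rim (a point): Centre of the jar's mouth, level with its flat rim; 58 above the jar's origin.
- jar_mid (a point): Middle of the jar's hollow, 34 above its origin.
- lid: Lid of the jar, loose on the bench, knob up, 0.28 kg: steel disc 78 diameter; below it a bevelled spigot (58.6 diameter, 7 deep) that drops into the bore with 2 to 2.5 to spare all round. Origin: centre of the spigot's underside; disc from z = 7 to 14, then a round knob, 24 diameter, from z = 14 to 42.
- lid_seat (a point): Centre of the underside of the lid's disc (7 above the lid's origin); it meets the jar's rim when the lid is home.
- lid_knob (a point): On the axis of the lid's knob, 35 above the lid's origin (7 below the knob's top), the height to grip.
- small_jar: Bystander, loose: small closed steel jar, 54 dia, 68 high. Origin: centre of its underside.
- dishes: Bystander, loose: stack of three clear Petri dishes, 62 dia, 48 high. Origin: centre of its underside.
- reagent: Bystander, loose: amber glass bottle, 48 dia, 95 high. Origin: centre of its underside.
- pot: Bystander, loose: small white plastic pot with lid, 42 dia, 55 high. Origin: centre of its underside.
Not all that is in view belongs to the job. Leave any orange look-alike of the lid alone.

How it is judged:
By the outcome, as a careful person would: the job done as asked, in the order asked, and still so for the second after the job is handed in, with the robot touching nothing.
It also fails if it takes over 66 s, if anything falls off the work surface, if the arm or the gripper's body presses on something with over 40 N, if the wrist force passes 120 N, or if a joint passes its speed limit or range.

ROBOT

A 6-joint arm with a two-finger parallel gripper is mounted at the origin on the work surface. World frame = base frame: x ahead of the robot, y to its left, z up, the work surface at z = 0. Lengths are in m, angles in rad, forces in N, time in s.
With the tool pointing down it reaches from about 0.325 to 0.775 m from the base axis. Payload 5.5 kg.
Tool frame: the origin (TCP) lies midway between the tips of the shut fingers; the grasp point (between the pads) lies 19 mm behind it (env.grip_depth is the distance from the TCP to the grasp point, in m); x points along the fingers, y is the direction in which the jaws open and shut, and the axes are right-handed (so a half turn about x gives the same grasp; the last joint's range is limited). The gripper opens to 88 mm and grips with 3 to 60 N. Pads are 20 mm wide; open, the fingers measure 115 mm over their backs; the gripper's body (75 mm by 178 mm) begins 61 mm behind the grasp point.
Start: joints at [-0.057, 0.091, 1.231, -0, 1.82, -0.057], TCP at [0.6, -0, 0.223] pointing down, gripper open.
Joint ranges: [-2.87, 2.87], [-0.86, 2.18], [0.17, 2.46], [-1.51, 4.65], [0.06, 2.69], [-2.65, 2.65]. Speed limits (rad/s): [2.57, 2.57, 3.01, 3.14, 3.14, 3.14].

INTERFACE

Orientations are given as a rotation vector (axis times angle).
In Python, from workcell import env, eyes, ticket gives the robot as it stands.
- The arm moves only by the tool send_rows, never from a script. Its argument "deltas" is a list of rows, each a list of 3 entries, a list of its own where there are three numbers: the opening, from 0 (shut) to 1 (fully open), then the shift along the tool's x, y, z in m, then the turn, a rotation vector about the tool's x, y, z in rad. A call has 1 to 8 rows; each row shifts and turns the pose as measured when the row begins, along the tool's axes as they then stand; what a row does not reach is not made up. A row lasts 1/12 s, in which the tool goes at most 41.7 mm and 7.16 degrees, less where a joint would pass 70% of its speed; a pose out of reach is approached as far as the arm can. A call is refused whole if a number of a shift passes 0.0417 or a number of a turn 0.125, either way. A call with a gripper value outside its range is refused whole. The fingers move at their own pace and stop on an object; the grip force is fixed at half the most. Time passes only in rows, so rows that do not move let the fingers close. It gives the time, the measured TCP pose, the force and the opening at its end, in the units of the state.
- env.read_state(): the state, without advancing time (a new reading comes with each control period).
- eyes.snapshot(name): name is "scene" or "side" or "wrist"; returns the picture (480x640x3 uint8, red, green, blue); there is no depth.
- eyes.camera_info(name): a dict with "intrinsics" (3x3 intrinsics, pixels), "extrinsics" (4x4, takes a point from camera to world coordinates). Camera axes: x right, y up, looking along -z (the intrinsics and any distortion apply to the point x, -y, -z); pixel columns grow to the right and rows downward; lengths in m; the calibration is good to about 2 mm. A picture is of the moment at which its call begins: read the wrist's pose just before it. camera_info takes no time and is no camera call; for the wrist camera it gives the pose at the moment of the call.
- ticket.hand_in(): hands the job in, once; it reports no verdict.
The state is a dict: "t": time; "joint_pos": joint angles; "qd": joint speeds; "joint_efforts": joint torques, N m; "ee_pos": TCP position; "eef_rot": TCP orientation; "contact_force": force on the tool from outside, world axes, zero at the start; "ft_torque": the same for the moment, N m; "opening": opening from 0.0 (shut) to 1.0 (fully open).
Only numpy, scipy, OpenCV 4.12 (cv2) and the standard library are available. Lean on these libraries where they do the work, as an engineer would, in place of code of your own. Each camera call takes 0.05 s, during which the arm holds its last target.

## Working session

There is one attempt and no reset: what is moved stays moved. The work goes in short steps, Python scripts to look and compute and a tool call to move; the robot and the scene stay as the last step left them, time stands still between calls to the robot, and variables do not carry over. Pictures are saved under pics/ and viewed, and the job is handed in when it is done.

Besides the shell and the picture viewer there is one more tool, called after "Request:" as name(argument=value, ...) on one line, values as JSON. send_rows: Moves the arm, as the interface text tells. Its arguments: {"type":"object","properties":{"deltas":{"type":"array","items":{"type":"array"}}},"required":["deltas"]}

```bash
ls; mkdir -p pics; python3 - <<'E'
from workcell import env, eyes, ticket
import cv2, numpy as np
np.set_printoptions(precision=4,suppress=True)
for n in ["scene","side","wrist"]:
    im=eyes.snapshot(n); cv2.imwrite(f"pics/{n}0.png",im[:,:,::-1])
    c=eyes.camera_info(n); print(n,c)
print(env.read_state(), env.grip_depth)
E
```

```text
pics
scene {'intrinsics': array([[598.4043,   0.    , 328.4252],
       [  0.    , 598.4043, 247.4778],
       [  0.    ,   0.    ,   1.    ]]), 'extrinsics': array([[ 0.5549, -0.7045,  0.4424,  1.1477],
       [ 0.8319,  0.4692, -0.2964, -0.331 ],
       [ 0.0012,  0.5325,  0.8464,  1.1488],
       [ 0.    ,  0.    ,  0.    ,  1.    ]])}
side {'intrinsics': array([[476.8536,   0.    , 327.778 ],
       [  0.    , 476.8536, 240.8731],
       [  0.    ,   0.    ,   1.    ]]), 'extrinsics': array([[ 0.8432,  0.3174, -0.434 ,  0.1584],
       [-0.5376,  0.4957, -0.6821, -0.5953],
       [-0.0014,  0.8084,  0.5886,  0.618 ],
       [ 0.    ,  0.    ,  0.    ,  1.    ]])}
wrist {'intrinsics': array([[418.9168,   0.    , 316.4372],
       [  0.    , 418.9168, 239.1592],
       [  0.    ,   0.    ,   1.    ]]), 'extrinsics': array([[ 1.    , -0.0016,  0.0009,  0.5995],
       [ 0.0013,  0.9642,  0.2652,  0.0733],
       [-0.0013, -0.2652,  0.9642,  0.3839],
       [ 0.    ,  0.    ,  0.    ,  1.    ]])}
{'t': 0.15, 'joint_pos': array([-0.0567,  0.0917,  1.2316, -0.    ,  1.8197, -0.0567]), 'qd': array([-0.0021, -0.0024, -0.0036, -0.0016, -0.0024, -0.0002]), 'joint_efforts': array([  0.0014, -44.7045, -40.6908,   0.0699,   0.0275,  -0.0001]), 'ee_pos': array([0.5998, 0.    , 0.2218]), 'eef_rot': array([ 1.2086,  1.2103, -1.2102]), 'contact_force': array([ 0.6818, -0.2352, -0.3825]), 'ft_torque': array([0.0835, 0.0347, 0.0523]), 'opening': 0.9949282181333543} 0.0187
```

View pics/scene0.png

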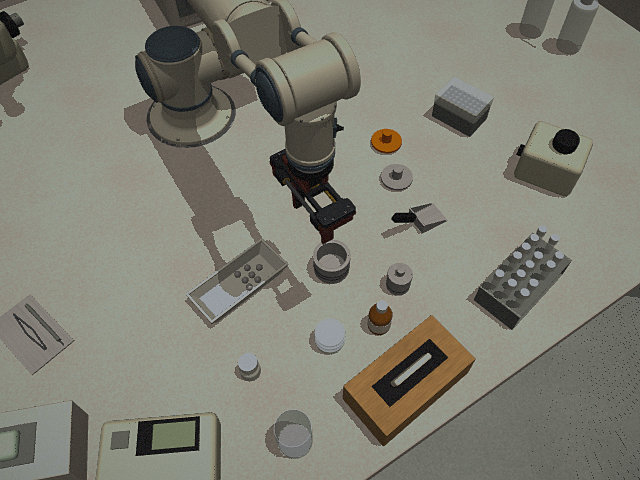

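View pics/side0.png

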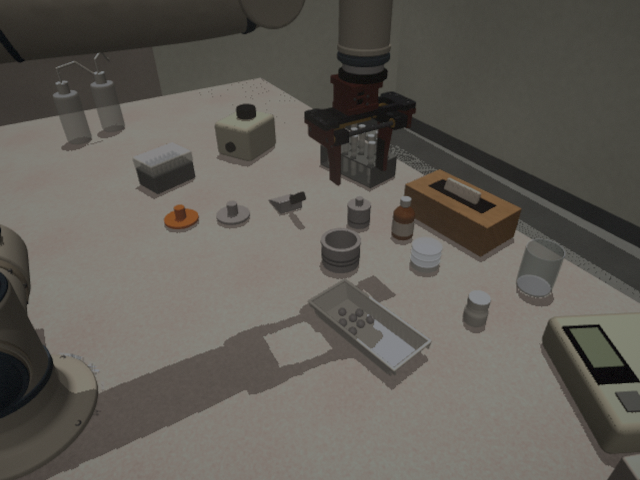

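View pics/wrist0.png

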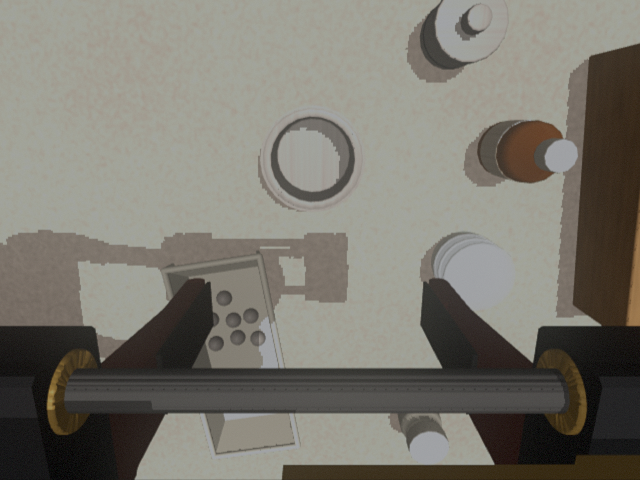

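```bash
cat > h.py <<'E'
from workcell import env, eyes, ticket
import cv2, numpy as np
from scipy.spatial.transform import Rotation as R
np.set_printoptions(precision=4,suppress=True)
def ray(c,u,v):
    K=c["intrinsics"];E=c["extrinsics"]
    d=np.array([(u-K[0,2])/K[0,0],-(v-K[1,2])/K[1,1],-1.0])
    return E[:3,3],E[:3,:3]@d
def pix2z(c,u,v,z):
    o,d=ray(c,u,v); return o+d*(z-o[2])/d[2]
def proj(c,P):
    K=c["intrinsics"];E=c["extrinsics"]
    p=(np.atleast_2d(P)-E[:3,3])@E[:3,:3]
    return np.c_[K[0,0]*p[:,0]/-p[:,2]+K[0,2],K[1,1]*-p[:,1]/-p[:,2]+K[1,2]]
def crop(im,x0,y0,x1,y1,s,name):
    cv2.imwrite("pics/"+name,cv2.resize(im[y0:y1,x0:x1],None,fx=s,fy=s,interpolation=cv2.INTER_CUBIC))
def tri(obs):
    A=np.zeros((3,3));b=np.zeros(3)
    for c,u,v in obs:
        o,d=ray(c,u,v);d=d/np.linalg.norm(d);M=np.eye(3)-np.outer(d,d);A+=M;b+=M@o
    return np.linalg.solve(A,b)
E
python3 - <<'E'
from h import *
im=cv2.imread("pics/scene0.png"); crop(im,370,120,450,240,5,"a.png"); crop(im,180,230,360,330,4,"b.png")
im=cv2.imread("pics/side0.png"); crop(im,160,180,320,230,5,"c.png");crop(im,300,220,440,370,4,"d.png")
print(R.from_rotvec(env.read_state()["eef_rot"]).as_matrix())
E
```

```text
[[-0.0014  1.     -0.    ]
 [ 0.0001 -0.     -1.    ]
 [-1.     -0.0014 -0.0001]]
```

View pics/a.png

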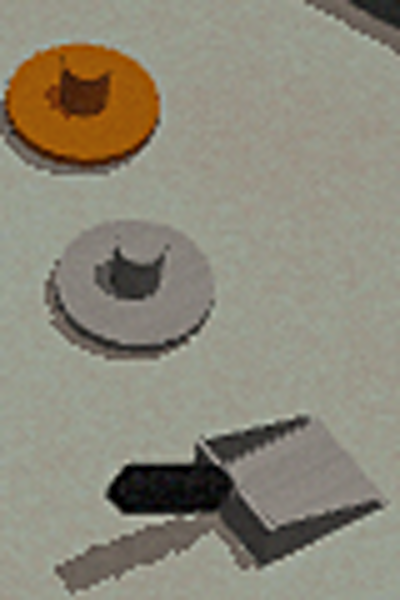

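View pics/b.png

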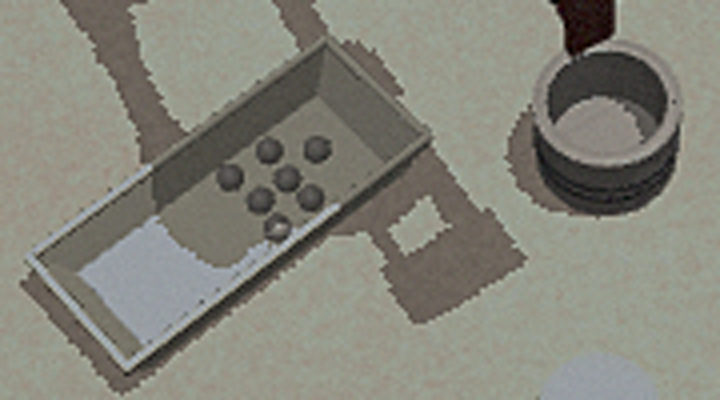

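View pics/c.png

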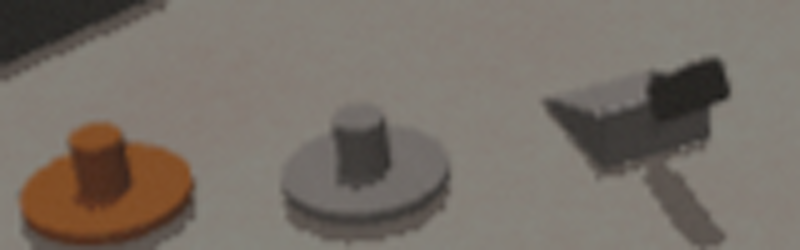

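View pics/d.png

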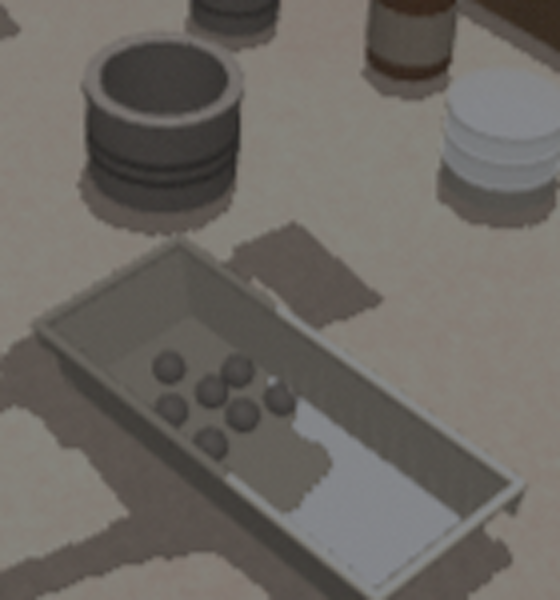

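```bash
cat > m.py <<'E'
from h import *
from scipy.optimize import least_squares
cs=eyes.camera_info("scene");cd=eyes.camera_info("side");cw=np.load("cw0.npy",allow_pickle=True).item() if 0 else None
a=lambda x,y:(x/5+370-.4,y/5+120-.4); b=lambda x,y:(x/4+180-.4,y/4+230-.4)
c=lambda x,y:(x/5+160-.4,y/5+180-.4); d=lambda x,y:(x/4+300-.4,y/4+220-.4)
print("lid sc",pix2z(cs,*a(135,283),.014),"knob top sc",pix2z(cs,*a(140,252),.042), "side disc",pix2z(cd,*c(366,171),.014),"knob top",pix2z(cd,*c(358,117),.042))
print("orange",pix2z(cs,*a(82,103),.014))
print("jar",pix2z(cs,*b(607,103),.058),pix2z(cd,*d(163,78),.058))
T=[pix2z(cs,*b(*p),.036) for p in [(326,38),(432,130),(128,370),(28,260)]]
T2=[pix2z(cd,*d(*p),.036) for p in [(38,328),(182,240),(522,485),(375,597)]]
for t in (T,T2):
    t=np.array(t);print("tray",t[:,:2].tolist(),t.mean(0),"len",np.linalg.norm((t[0]+t[1]-t[2]-t[3])/2),"yaw",np.degrees(np.arctan2(*((t[0]+t[1]-t[2]-t[3])[[1,0]]))))
print("balls sc",np.array([pix2z(cs,*b(*p),.0115) for p in [(318,149),(269,151),(230,177),(287,179),(261,200),(311,198),(278,228)]])[:,:2])
print("balls sd",np.array([pix2z(cd,*d(*p),.0115) for p in [(170,367),(172,410),(210,443),(212,390),(242,414),(238,370),(281,398)]])[:,:2])
# scoop: points model -> scene obs / side obs
ob=[(cs,a(265,566),(-36,-29,0)),(cs,a(383,503),(36,-29,0)),(cs,a(308,418),(36,29,5)),(cs,a(197,447),(-36,29,30)),(cs,a(271,529),(-36,-29,30)),
 (cd,c(600,176),(-36,29,0)),(cd,c(708,137),(-36,-29,0)),(cd,c(545,102),(36,29,3)),(cd,c(598,118),(-36,29,30))]
def f(p):
    r=[]
    Rz=R.from_euler("z",p[2]).as_matrix()
    for cam,o,m in ob: r+=list(proj(cam,Rz@np.array(m)/1000+[p[0],p[1],0])[0]-o)
    return r
s=least_squares(f,[.6,.3,1.0]);print("scoop",s.x,np.degrees(s.x[2]),np.round(s.fun,1))
E
python3 m.py
```

```text
lid sc [0.4765 0.317  0.014 ] knob top sc [0.4793 0.3144 0.042 ] side disc [0.4746 0.3147 0.014 ] knob top [0.4753 0.3172 0.042 ]
orange [0.3689 0.365  0.014 ]
jar [0.5976 0.0451 0.058 ] [0.5957 0.0451 0.058 ]
tray [[0.4651866114189812, -0.053385360295193696], [0.5482641659544623, -0.035628232124368386], [0.583617115016335, -0.23903715232325465], [0.4985469096762285, -0.2530327346548994]] [ 0.5239 -0.1453  0.036 ] len 0.20443573986734864 yaw 99.67480172617553
tray [[0.4617689378906192, -0.05669405306940234], [0.5486599328446928, -0.04183596511733689], [0.5791497143077643, -0.2402014877003058], [0.49401839233976735, -0.2521729439174867]] [ 0.5209 -0.1477  0.036 ] len 0.1994051364143484 yaw 99.05114130509493
balls sc [[ 0.5107 -0.0877]
 [ 0.4968 -0.1107]
 [ 0.4994 -0.1366]
 [ 0.5177 -0.1113]
 [ 0.5213 -0.1296]
 [ 0.5353 -0.1064]
 [ 0.5414 -0.1305]]
balls sd [[ 0.5115 -0.0877]
 [ 0.4974 -0.1103]
 [ 0.5003 -0.1353]
 [ 0.5192 -0.1097]
 [ 0.5218 -0.1287]
 [ 0.5361 -0.1057]
 [ 0.542  -0.1301]]
scoop [0.6071 0.3083 1.5363] 88.0226524702075 [-0.8  0.7  0.5 -0.2  0.8 -1.5 -0.5 -0.6 -0.2  0.8  0.7 -0.7  0.6  0.5
 -1.1 -0.4  0.3  0.2]
```

Request:
send_rows(deltas=[[1,[0,0,-0.04],[0,0,0]],[1,[0,0.002,-0.04],[0,0,0]],[1,[0,0.002,-0.04],[0,0,0]],[1,[0,0,-0.04],[0,0,0]],[1,[0,0,-0.04],[0,0,0]],[1,[0,0,-0.03],[0,0,0]],[1,[0,0,0],[0,0,0]]])

```text
t: 0.73
ee_pos: [0.604, 0.2358, 0.217]
eef_rot: [1.211, 1.209, -1.222]
contact_force: [0.5, -0.0, -1.0]
opening: 1.002
```

```bash
python3 - <<'E'
from h import *
s=env.read_state();print(s["t"],s["ee_pos"],s["eef_rot"],s["joint_pos"])
c=eyes.camera_info("wrist");im=eyes.snapshot("wrist");cv2.imwrite("pics/w1.png",im[:,:,::-1]);np.save("cw1.npy",c,allow_pickle=True)
E
```

```text
0.7333 [0.604  0.2358 0.217 ] [ 1.2112  1.2087 -1.2222] [0.3194 0.2306 1.0865 0.0005 1.8319 0.3288]
```

View pics/w1.png

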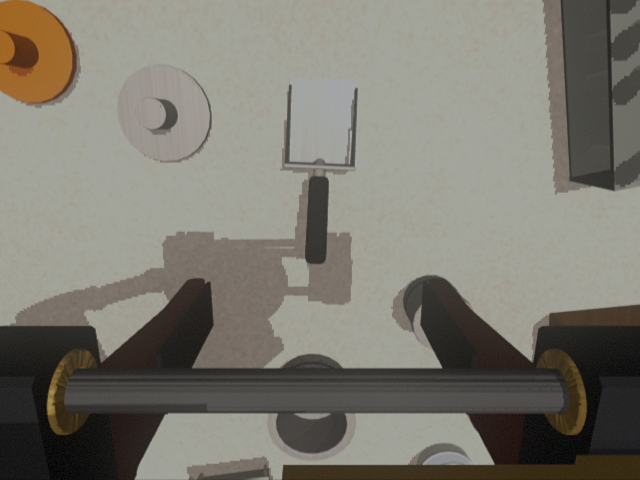

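```bash
python3 - <<'E'
from h import *
from scipy.optimize import least_squares
c=np.load("cw1.npy",allow_pickle=True).item()
ob=[((290.5,82),(36,29,5)),((357,82),(36,-29,5)),((283,166),(-36,29,30)),((355,168),(-36,-29,30))]
for lock in (0,):
  def f(p):
    r=[];Rz=R.from_euler("z",p[2]).as_matrix()
    for o,m in ob: r+=list(proj(c,Rz@np.array(m)/1000+[p[0],p[1],0])[0]-o)
    return r
  s=least_squares(f,[.6,.3,1.5]);print(s.x,np.degrees(s.x[2]),s.fun)
p=s.x;print("grip",R.from_euler("z",p[2]).as_matrix()@[-.0735,0,.0555]+[p[0],p[1],0])
# handle top ends: end of bar at middle +-35 along, +10 normal
u=np.array([-np.cos(np.radians(35.5)),0,np.sin(np.radians(35.5))]);n=np.array([u[2],0,-u[0]])
m=np.array([-.0735,0,.0555])
Rz=R.from_euler("z",p[2]).as_matrix()
for k in(-.035,.035):print(proj(c,Rz@(m+k*u+.01*n)+[p[0],p[1],0]))
print("lid",pix2z(c,164.5,113,.014),"knob",pix2z(c,153,113,.042))
print("jar",pix2z(c,312,424,.058))
E
```

```text
[0.6069 0.3084 1.5246] 87.35073327937323 [-1.9883 -3.7142  0.6852 -0.9366  1.5664  2.05   -0.2884  2.8147]
grip [0.6035 0.2349 0.0555]
[[319.4928 175.255 ]]
[[316.3923 259.0933]]
lid [0.4757 0.3184 0.014 ] knob [0.4768 0.3178 0.042 ]
jar [0.597  0.0467 0.058 ]
```

Request:
send_rows(deltas=[[1,[0.03,0,0.0008],[0.04,0,0]],[1,[0.04,0,0],[0,0,0]],[1,[0.04,0,0],[0,0,0]],[1,[0.04,0,0],[0,0,0]],[1,[0.028,0,0],[0,0,0]],[1,[0,0,0],[0,0,0]]])

```text
t: 1.28
ee_pos: [0.6056, 0.2271, 0.0359]
eef_rot: [1.246, 1.179, -1.25]
contact_force: [-0.7, -0.7, -0.0]
opening: 0.996
```

```bash
cat >> h.py <<'E'
def show():
    s=env.read_state();M=R.from_rotvec(s["eef_rot"]).as_matrix()
    print("t",round(s["t"],2),"tcp",s["ee_pos"],"F",s["contact_force"],"T",s["ft_torque"],"open",round(s["opening"],3));print("tool cols x,y,z (rows here):\n",M.T)
    return s,M
def want(Mt,pt):
    """turn rotvec (tool) and shift (tool, current axes) to reach target"""
    s=env.read_state();M=R.from_rotvec(s["eef_rot"]).as_matrix()
    print("shift",M.T@(np.array(pt)-s["ee_pos"]),"turn",R.from_matrix(M.T@Mt).as_rotvec())
def tool(yaw,pitch=0):
    """scoop yaw (deg), pitch lip-down (deg): tool orientation with vertical grasp at pitch 0"""
    x=R.from_euler("z",yaw,degrees=True).as_matrix()@R.from_euler("y",pitch,degrees=True).as_matrix()
    return x@np.array([[0,0,-1],[0,-1,0],[-1,0,0]]).astype(float)
E
python3 - <<'E'
from h import *
show(); T=tool(87.6); print(np.linalg.det(T)); want(T,[.6035,.235,.037])
E
```

```text
t 1.28 tcp [0.6056 0.2271 0.0359] F [-0.7147 -0.7229 -0.0269] T [0.0492 0.0572 0.0059] open 0.996
tool cols x,y,z (rows here):
 [[ 0.001  -0.0043 -1.    ]
 [ 0.9985 -0.0542  0.0012]
 [-0.0542 -0.9985  0.0043]]
1.0000000000000002
shift [-0.0011 -0.0026 -0.0077] turn [-0.0123  0.0043 -0.0012]
```

Request:
send_rows(deltas=[[1,[-0.001,-0.0026,-0.0077],[-0.012,0.004,0]],[1,[0,0,0],[0,0,0]]])

```text
t: 1.45
ee_pos: [0.6028, 0.2329, 0.0365]
eef_rot: [1.239, 1.189, -1.244]
contact_force: [-0.4, -0.1, 0.4]
opening: 0.999
```

```bash
python3 - <<'E'
from h import *
show(); T=tool(87.6); want(T,[.6035,.235,.037])
E
```

```text
t 1.45 tcp [0.6028 0.2329 0.0365] F [-0.3572 -0.1303  0.3505] T [ 0.0759  0.0166 -0.0387] open 0.999
tool cols x,y,z (rows here):
 [[-0.0022 -0.0014 -1.    ]
 [ 0.999  -0.0438 -0.0021]
 [-0.0438 -0.999   0.0015]]
shift [-0.0005  0.0006 -0.0021] turn [-0.002   0.0015  0.0021]
```

Good. Close.

Request:
send_rows(deltas=[[0,[0,0.0006,-0.002],[0,0,0]],[0,[0,0,0],[0,0,0]],[0,[0,0,0],[0,0,0]],[0,[0,0,0],[0,0,0]],[0,[0,0,0],[0,0,0]],[0,[0,0,0],[0,0,0]]])

```text
t: 1.95
ee_pos: [0.6093, 0.2365, 0.049]
eef_rot: [1.251, 1.18, -1.229]
contact_force: [-0.6, 0.0, 0.1]
opening: 0.58
```

```bash
python3 - <<'E'
from h import *
show(); T=tool(87.6); want(T,[.6035,.235,.037])
im=eyes.snapshot("side");cv2.imwrite("pics/s2.png",im[:,:,::-1])
show()
im=eyes.snapshot("wrist");cv2.imwrite("pics/w2.png",im[:,:,::-1])
show()
E
```

```text
t 1.95 tcp [0.6093 0.2365 0.049 ] F [-0.6168  0.0206  0.1085] T [-0.0158  0.0274 -0.0334] open 0.58
tool cols x,y,z (rows here):
 [[ 0.0146  0.0036 -0.9999]
 [ 0.9989 -0.0437  0.0144]
 [-0.0436 -0.999  -0.0042]]
shift [ 0.012  -0.0059  0.0018] turn [-0.0018 -0.0042 -0.0144]
t 2.0 tcp [0.6093 0.2365 0.0492] F [ 0.009  -0.2459 -0.0753] T [ 0.0137 -0.0228  0.0322] open 0.538
tool cols x,y,z (rows here):
 [[ 0.0148  0.0038 -0.9999]
 [ 0.9989 -0.0437  0.0147]
 [-0.0437 -0.999  -0.0044]]
t 2.05 tcp [0.6091 0.2364 0.0487] F [-0.1181 -0.0863  0.1023] T [0.018  0.0113 0.0306] open 0.495
tool cols x,y,z (rows here):
 [[ 0.0141  0.0035 -0.9999]
 [ 0.9989 -0.0438  0.0139]
 [-0.0438 -0.999  -0.0041]]
```

View pics/s2.png

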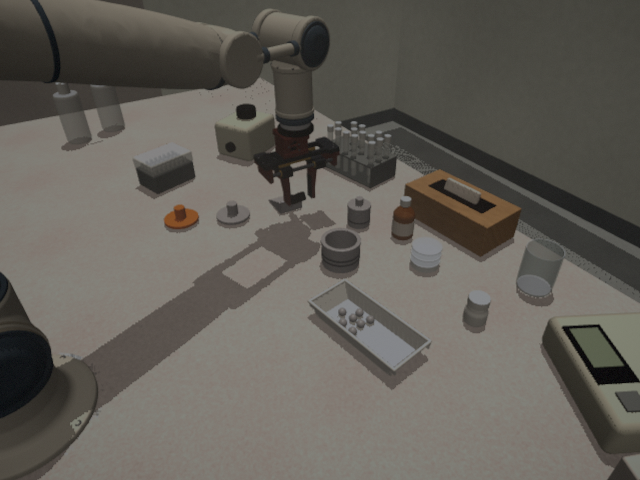

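View pics/w2.png

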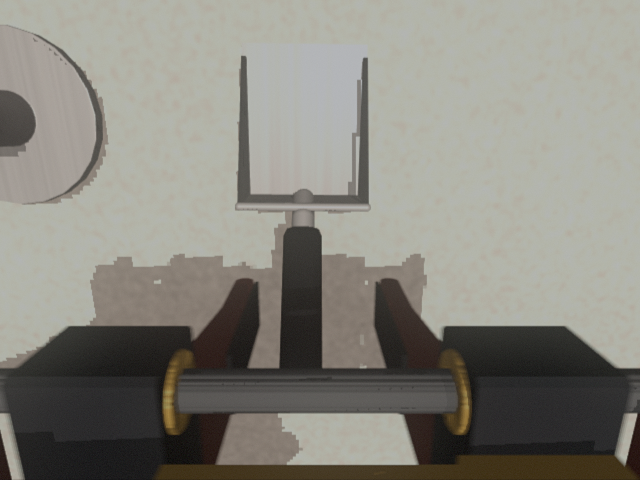

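Request:
send_rows(deltas=[[0.4,[0.012,-0.006,0.002],[0,-0.004,-0.014]],[0.4,[0,0,0],[0,0,0]]])

```text
t: 2.22
ee_pos: [0.6028, 0.2346, 0.0359]
eef_rot: [1.241, 1.189, -1.242]
contact_force: [0.1, 0.0, -1.8]
opening: 0.403
```

```bash
python3 - <<'E'
from h import *
show(); T=tool(87.6); want(T,[.6035,.235,.037])
E
```

```text
t 2.22 tcp [0.6028 0.2346 0.0359] F [ 0.056   0.0179 -1.7724] T [-0.0185 -0.0323  0.0565] open 0.403
tool cols x,y,z (rows here):
 [[-0.0009 -0.     -1.    ]
 [ 0.999  -0.0437 -0.0009]
 [-0.0437 -0.999   0.0001]]
shift [-0.0011  0.0007 -0.0004] turn [-0.0018  0.0001  0.0009]
```

Request:
send_rows(deltas=[[0,[0,0.0005,0],[0,0,0]],[0,[0,0,0],[0,0,0]]])

```text
t: 2.38
ee_pos: [0.6023, 0.2343, 0.0342]
eef_rot: [1.239, 1.19, -1.244]
contact_force: [-0.7, 0.2, -0.1]
opening: 0.288
```

```bash
python3 - <<'E'
from h import *
show(); T=tool(87.6); want(T,[.6035,.235,.037])
E
```

```text
t 2.38 tcp [0.6023 0.2343 0.0342] F [-0.6921  0.1899 -0.0766] T [-0.004  -0.0194  0.0436] open 0.288
tool cols x,y,z (rows here):
 [[-0.0036 -0.0009 -1.    ]
 [ 0.999  -0.0437 -0.0035]
 [-0.0437 -0.999   0.0011]]
shift [-0.0028  0.0011 -0.0007] turn [-0.0018  0.0011  0.0035]
```

Request:
send_rows(deltas=[[0,[-0.0028,0.001,-0.0007],[0,0,0.0035]],[0,[0,0,0],[0,0,0]],[0,[0,0,0],[0,0,0]]])

```text
t: 2.63
ee_pos: [0.6033, 0.2348, 0.0367]
eef_rot: [1.24, 1.187, -1.243]
contact_force: [0.5, 0.3, -2.0]
opening: 0.183
```

```bash
python3 - <<'E'
from h import *
show(); T=tool(87.6); want(T,[.6035,.235,.037])
E
```

```text
t 2.63 tcp [0.6033 0.2348 0.0367] F [ 0.5461  0.2679 -1.9513] T [-0.0835 -0.0177  0.0491] open 0.183
tool cols x,y,z (rows here):
 [[-0.0006 -0.0015 -1.    ]
 [ 0.999  -0.0438 -0.0005]
 [-0.0438 -0.999   0.0015]]
shift [-0.0003  0.0002 -0.0002] turn [-0.0019  0.0015  0.0005]
```

Request:
send_rows(deltas=[[0,[-0.002,0,0],[0,0,0]],[0,[-0.015,0,0],[0,0,0]],[0,[-0.03,0,0],[0,0,0]],[0,[-0.035,0,0],[0,0,0]],[0,[-0.03,0,0],[0,0,0]],[0,[0,0,0],[0,0,0]]])

```text
t: 3.13
ee_pos: [0.6003, 0.2338, 0.1468]
eef_rot: [1.231, 1.192, -1.254]
contact_force: [0.6, -0.4, -0.4]
opening: 0.181
```

```bash
python3 - <<'E'
from h import *
show(); T=tool(87.6); want(T,[.6035,.235,.15])
im=eyes.snapshot("side");crop(im[:,:,::-1],200,50,440,230,3,"s3.png")
im=eyes.snapshot("wrist");cv2.imwrite("pics/w3.png",im[:,:,::-1])
show()
E
```

```text
t 3.13 tcp [0.6003 0.2338 0.1468] F [ 0.6489 -0.4003 -0.4086] T [-0.0483 -0.0384 -0.0071] open 0.181
tool cols x,y,z (rows here):
 [[-0.0126 -0.0063 -0.9999]
 [ 0.999  -0.0438 -0.0123]
 [-0.0437 -0.999   0.0069]]
shift [-0.0032  0.0031 -0.0013] turn [-0.0019  0.0069  0.0123]
t 3.23 tcp [0.5987 0.2333 0.1406] F [ 0.522   0.2003 -2.2935] T [-0.0768 -0.0411 -0.048 ] open 0.18
tool cols x,y,z (rows here):
 [[-0.0194 -0.0087 -0.9998]
 [ 0.9989 -0.0438 -0.019 ]
 [-0.0436 -0.999   0.0095]]
```

View pics/s3.png

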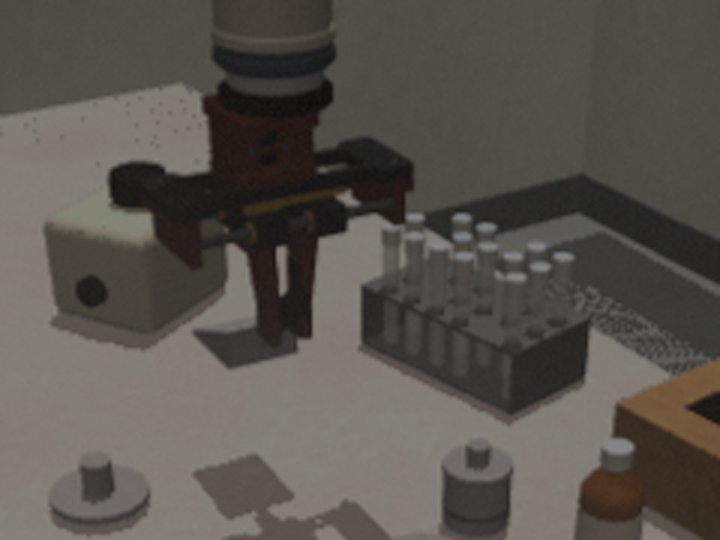

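View pics/w3.png

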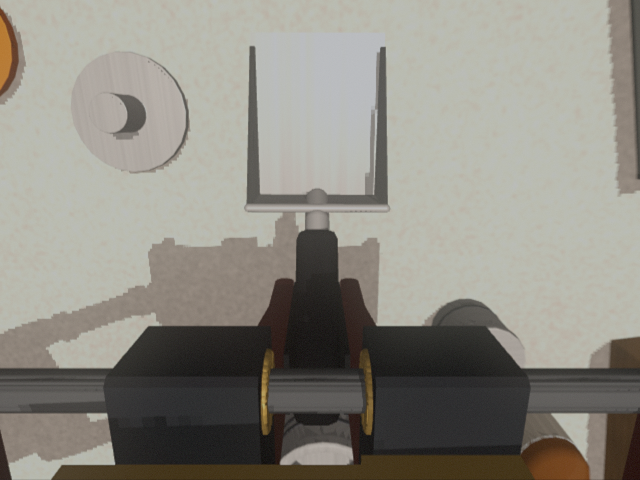

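```bash
cat > fitw.py <<'E'
from h import *
from scipy.optimize import least_squares
def fit_scoop_wrist(ob,c,s):
    """scoop pose in tool frame from wrist image corners; params: dx,dz,(along scoop), dy, yaw, pitch"""
    M=R.from_rotvec(s["eef_rot"]).as_matrix();p=s["ee_pos"]
    B=np.array([[0,0,-1],[0,-1,0],[-1,0,0]]).astype(float) # tool axes in scoop frame (cols)
    def pose(q):
        Rs=B.T@R.from_euler("zyx",[q[3],q[4],q[5]]).as_matrix() # scoop axes in tool
        return Rs,np.array(q[:3])
    nom=B.T@np.array([.0735,0,-.0555+.0187])
    def f(q):
        Rs,t=pose(q);r=[]
        for o,m in ob: r+=list(proj(c,M@(Rs@(np.array(m)/1000)+t)+p)[0]-o)
        r+=list((np.array(q[:3])-nom)/.003)+list(np.array(q[3:])/.05)
        return r
    sol=least_squares(f,list(nom)+[0,0,0]);return sol.x,nom,sol.fun
E
python3 - <<'E'
from fitw import *
s=env.read_state();c=eyes.camera_info("wrist")
ob=[((247,211),(-36,29,30)),((390,211),(-36,-29,30)),((249.5,46),(34,29,5)),((386,46),(34,-29,5)),((255,32),(36,27,1.6)),((385,32),(36,-27,1.6))]
q,n,f=fit_scoop_wrist(ob,c,s);print(q,n,np.degrees(q[3:]),np.round(f,1))
E
```

```text
[ 0.0367  0.0005 -0.0736  0.0009  0.0271 -0.007 ] [ 0.0368  0.     -0.0735] [ 0.0496  1.5552 -0.4039] [ 0.5  1.2 -0.5  1.4  1.4 -5.9  0.9 -6.1  1.5  4.8 -3.8  4.7 -0.   0.2
 -0.   0.   0.5 -0.1]
```

```bash
python3 - <<'E'
from h import *
im=eyes.snapshot("scene")[:,:,::-1]; crop(im,180,230,295,330,7,"b2.png")
im=eyes.snapshot("side")[:,:,::-1]; crop(im,300,275,440,375,5.7,"d2.png")
E
```

```text
(no output)
```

View pics/b2.png

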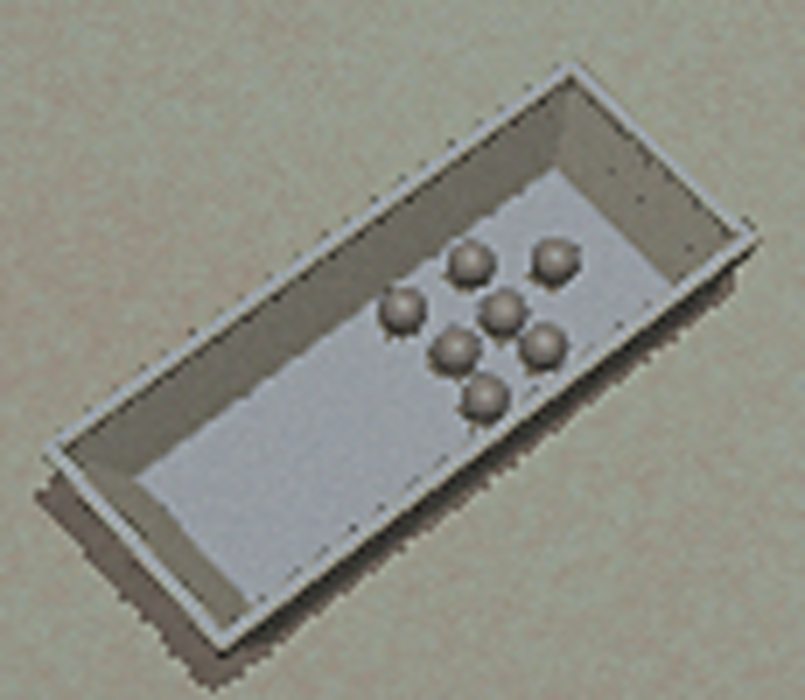

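View pics/d2.png

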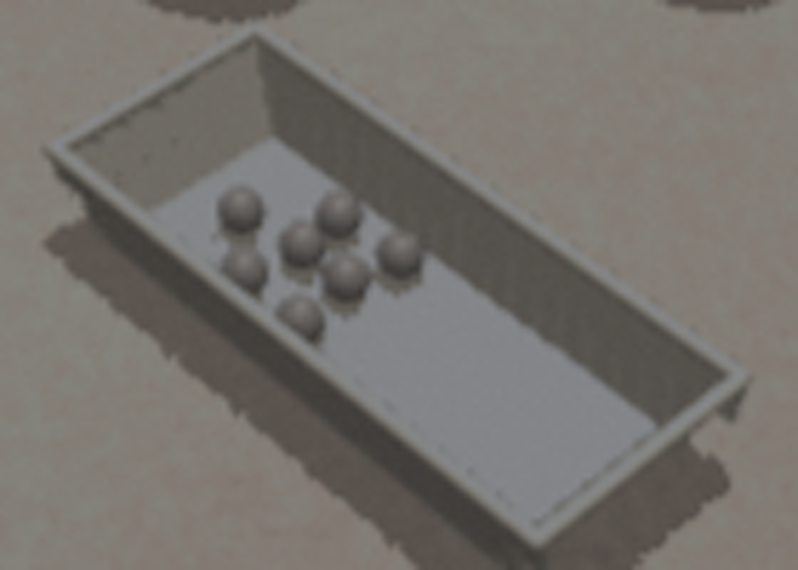

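```bash
python3 - <<'E'
from h import *
from scipy.optimize import least_squares
cs=eyes.camera_info("scene");cd=eyes.camera_info("side")
a=lambda x,y:((x+.5)/7+180-.5,(y+.5)/7+230-.5)
b=lambda x,y:((x+.5)/5.7+300-.5,(y+.5)/5.7+275-.5)
X,Y=103.5,45.5
S=[(a(572,62),(X,Y,36)),(a(760,237),(X,-Y,36)),(a(222,648),(-X,-Y,36)),(a(47,450),(-X,Y,36)),(a(557,167),(82.5,34,4)),(a(138,478),(-82.5,34,4))]
D=[(b(48,148),(X,Y,36)),(b(258,30),(X,-Y,36)),(b(750,378),(-X,-Y,36)),(b(538,545),(-X,Y,36)),(b(275,137),(82.5,-34,4)),(b(660,425),(-82.5,-34,4))]
for ob in ([(cs,)+o for o in S],[(cd,)+o for o in D],[(cs,)+o for o in S]+[(cd,)+o for o in D]):
  def f(p):
    r=[];Rz=R.from_euler("z",p[2]).as_matrix()
    for cam,o,m in ob: r+=list(proj(cam,Rz@np.array(m)/1000+[p[0],p[1],0])[0]-o)
    return r
  s=least_squares(f,[.52,-.146,1.73]);print(s.x,np.degrees(s.x[2]),np.round(s.fun,1))
p=s.x
B=np.array([pix2z(cs,*a(*q),.0115)[:2] for q in [(555,262),(470,265),(403,312),(502,313),(455,351),(542,347),(486,397)]])
B2=np.array([pix2z(cd,*b(*q),.0115)[:2] for q in [(241,211),(245,270),(300,320),(302,245),(346,278),(338,215),(400,255)]])
Rz=R.from_euler("z",p[2]).as_matrix()[:2,:2]
print(((B+B2)/2-p[:2])@Rz*1000, np.abs(B-B2).max())
np.save("tray.npy",p)
E
```

```text
[ 0.5234 -0.145   1.7293] 99.08276031451125 [ 0.5 -1.   0.4 -0.1  0.1  0.6 -1.  -0.3 -0.   0.3  0.1  0.3]
[ 0.5217 -0.1464  1.7241] 98.78420133180452 [-0.9 -0.6 -0.2 -2.   1.1 -0.3  0.1  0.7 -0.3  0.3  0.1  1. ]
[ 0.5225 -0.1456  1.7254] 98.85711765160954 [ 0.2 -1.1 -0.  -0.1 -0.5  0.3 -1.6 -0.6 -0.4  0.2 -0.4  0.  -0.8 -1.
 -0.1 -2.4  1.2 -0.9  0.2  0.  -0.3 -0.1  0.2  0.4]
[[ 58.561    2.7729]
 [ 38.5749  19.5953]
 [ 12.502   20.835 ]
 [ 34.9216  -0.8471]
 [ 15.7713  -1.4025]
 [ 36.6967 -18.5727]
 [ 12.2167 -20.6859]] 0.0011271596687721097
```

```bash
cat >> h.py <<'E'
OFF=np.array([.0368,.0005,-.0736])
def tcp_for(P,yaw,pitch):
    M=tool(yaw,pitch); return M, np.array(P)-M@OFF
def tray_pt(x,y,z):
    p=np.load("tray.npy"); return R.from_euler("z",p[2]).as_matrix()@[x,y,z]+[p[0],p[1],0]
def scoop_now():
    s=env.read_state();M=R.from_rotvec(s["eef_rot"]).as_matrix()
    S=M@np.linalg.inv(np.array([[0,0,-1],[0,-1,0],[-1,0,0]]).astype(float))
    P=s["ee_pos"]+M@OFF; e=R.from_matrix(S).as_euler("ZYX",degrees=True)
    p=np.load("tray.npy");pt=R.from_euler("z",p[2]).as_matrix().T@(P-[p[0],p[1],0])
    lip=P+S@[.036,0,0]
    print("t %.2f"%s["t"],"scoop",P,"yaw,pitch,roll",e,"| tray",pt*1000,"yaw",e[0]-np.degrees(p[2]),"| lip",lip,"F",s["contact_force"])
    return s,M
def go(P,yaw,pitch,n):
    """print n rows from the present pose to scoop pose, interpolated"""
    s=env.read_state();M=R.from_rotvec(s["eef_rot"]).as_matrix();p=s["ee_pos"]
    Mt,pt=tcp_for(P,yaw,pitch)
    rv=R.from_matrix(M.T@Mt).as_rotvec()/n; st=R.from_rotvec(rv)
    cur=R.from_matrix(M);
    # interpolate the scoop origin linearly
    B=np.array([[0,0,-1],[0,-1,0],[-1,0,0]]).astype(float)
    P0=p+M@OFF
    for k in range(n):
        nx=cur*st
        Pa=P0+(np.array(P)-P0)*k/n; Pb=P0+(np.array(P)-P0)*(k+1)/n
        ta=Pa-cur.apply(OFF); tb=Pb-nx.apply(OFF)
        print("  ",np.round(cur.inv().apply(tb-ta),4).tolist(),np.round(rv,3).tolist()); cur=nx
E
python3 - <<'E'
from h import *
scoop_now(); P=tray_pt(-40,0,.100); P=tray_pt(-.040,0,.105); print(P); go(P,98.9,0,14)
E
```

```text
t 3.33 scoop [0.6001 0.3059 0.0993] yaw,pitch,roll [87.5031  0.6694  1.4166] | tray [ 434.1866 -146.1267   99.2735] yaw -11.354038473399314 | lip [0.6016 0.3418 0.0989] F [ 0.0703 -0.3412 -2.229 ]
[ 0.5287 -0.1851  0.105 ]
   [0.0001, -0.0026, 0.0353] [-0.014, 0.001, 0.002]
   [0.0001, -0.0031, 0.0352] [-0.014, 0.001, 0.002]
   [0.0001, -0.0036, 0.0352] [-0.014, 0.001, 0.002]
   [0.0, -0.0041, 0.0351] [-0.014, 0.001, 0.002]
   [0.0, -0.0046, 0.035] [-0.014, 0.001, 0.002]
   [-0.0, -0.0051, 0.0349] [-0.014, 0.001, 0.002]
   [-0.0001, -0.0056, 0.0349] [-0.014, 0.001, 0.002]
   [-0.0001, -0.0061, 0.0348] [-0.014, 0.001, 0.002]
   [-0.0001, -0.0066, 0.0347] [-0.014, 0.001, 0.002]
   [-0.0002, -0.0071, 0.0345] [-0.014, 0.001, 0.002]
   [-0.0002, -0.0075, 0.0344] [-0.014, 0.001, 0.002]
   [-0.0002, -0.008, 0.0343] [-0.014, 0.001, 0.002]
   [-0.0003, -0.0085, 0.0342] [-0.014, 0.001, 0.002]
   [-0.0003, -0.009, 0.034] [-0.014, 0.001, 0.002]
```

Request:
send_rows(deltas=[[0,[-0.002,-0.003,0.02],[-0.014,0.001,0.002]],[0,[-0.002,-0.003,0.035],[-0.014,0.001,0.002]],[0,[-0.001,-0.004,0.035],[-0.014,0.001,0.002]],[0,[-0.001,-0.004,0.035],[-0.014,0.001,0.002]],[0,[-0.001,-0.005,0.035],[-0.014,0.001,0.002]],[0,[0,-0.005,0.035],[-0.014,0.001,0.002]],[0,[0,-0.006,0.035],[-0.014,0.001,0.002]]])

```text
t: 3.92
ee_pos: [0.5594, 0.0011, 0.1243]
eef_rot: [1.134, 1.27, -1.188]
contact_force: [1.0, 0.3, -1.4]
opening: 0.182
```

```bash
python3 - <<'E'
from h import *
scoop_now(); P=tray_pt(-.040,0,.105); print(P); go(P,98.9,0,8)
E
```

```text
t 3.92 scoop [0.5531 0.0744 0.0873] yaw,pitch,roll [94.0968  0.1108  2.4061] | tray [212.6464 -64.1264  87.3386] yaw -4.760289416079573 | lip [0.5506 0.1103 0.0873] F [ 1.0447  0.2775 -1.3546]
[ 0.5287 -0.1851  0.105 ]
   [-0.0019, -0.0049, 0.0321] [-0.01, 0.0, 0.005]
   [-0.0019, -0.0052, 0.0321] [-0.01, 0.0, 0.005]
   [-0.002, -0.0055, 0.032] [-0.01, 0.0, 0.005]
   [-0.002, -0.0059, 0.032] [-0.01, 0.0, 0.005]
   [-0.002, -0.0062, 0.0319] [-0.01, 0.0, 0.005]
   [-0.0021, -0.0065, 0.0318] [-0.01, 0.0, 0.005]
   [-0.0021, -0.0068, 0.0317] [-0.01, 0.0, 0.005]
   [-0.0022, -0.0071, 0.0317] [-0.01, 0.0, 0.005]
```

Request:
send_rows(deltas=[[0,[-0.006,-0.003,0.032],[-0.01,0,0.01]],[0,[-0.005,-0.003,0.032],[-0.01,0,0.01]],[0,[-0.004,-0.004,0.032],[-0.01,0,0.008]],[0,[-0.003,-0.004,0.032],[-0.01,0,0.006]],[0,[-0.002,-0.005,0.032],[-0.01,0,0.003]],[0,[-0.002,-0.005,0.03],[-0.01,0,0]]])

```text
t: 4.42
ee_pos: [0.545, -0.1991, 0.129]
eef_rot: [1.1, 1.295, -1.127]
contact_force: [0.3, 1.1, -1.3]
opening: 0.182
```

```bash
python3 - <<'E'
from h import *
scoop_now(); P=tray_pt(-.040,0,.07); print(P); go(P,98.9,0,2)
E
```

```text
t 4.42 scoop [ 0.5346 -0.126   0.0928] yaw,pitch,roll [97.6801 -0.4666  1.6148] | tray [ 17.5725 -14.916   92.7515] yaw -1.1770105590747448 | lip [ 0.5297 -0.0903  0.093 ] F [ 0.341   1.1086 -1.3119]
[ 0.5287 -0.1851  0.07  ]
   [0.011, -0.0063, 0.0289] [-0.011, -0.004, 0.014]
   [0.0111, -0.0068, 0.0288] [-0.011, -0.004, 0.014]
```

Request:
send_rows(deltas=[[0,[0,-0.005,0.028],[-0.011,-0.004,0.014]],[0,[0,-0.005,0.022],[-0.011,-0.004,0.014]],[0,[0,-0.002,0.008],[0,0,0]],[0,[0,0,0],[0,0,0]]])

```text
t: 4.75
ee_pos: [0.5354, -0.2656, 0.1174]
eef_rot: [1.096, 1.291, -1.104]
contact_force: [-0.4, 0.4, -1.7]
opening: 0.181
```

```bash
python3 - <<'E'
from h import *
scoop_now(); P=tray_pt(-.040,0,.07); print(P); go(P,98.9,0,2)
E
```

```text
t 4.75 scoop [ 0.5244 -0.1925  0.0811] yaw,pitch,roll [98.5886 -0.4398  0.7287] | tray [-46.6107   5.3811  81.128 ] yaw -0.2685325573246615 | lip [ 0.519  -0.1569  0.0814] F [-0.4229  0.4059 -1.7124]
[ 0.5287 -0.1851  0.07  ]
   [0.0053, 0.0027, -0.0034] [-0.003, -0.004, 0.006]
   [0.0053, 0.0027, -0.0034] [-0.003, -0.004, 0.006]
```

Request:
send_rows(deltas=[[0,[0.01,0.0055,-0.007],[-0.004,-0.006,0.01]],[0,[0.015,0,0],[0,0,0]],[0,[0.003,0,0],[0,0,0]]])

```text
t: 5.0
ee_pos: [0.5386, -0.2551, 0.0847]
eef_rot: [1.097, 1.287, -1.099]
contact_force: [-0.4, 0.1, -3.2]
opening: 0.181
```

```bash
python3 - <<'E'
from h import *
scoop_now(); P=tray_pt(-.040,0,.025); print(P); go(P,98.9,0,1)
im=eyes.snapshot("scene")[:,:,::-1]; crop(im,160,200,320,330,5,"sc4.png")
im=eyes.snapshot("side")[:,:,::-1]; crop(im,290,240,450,375,5,"sd4.png")
scoop_now()
E
```

```text
t 5.00 scoop [ 0.5277 -0.182   0.0484] yaw,pitch,roll [98.7109 -0.3699  0.3837] | tray [-36.7687   0.5042  48.3919] yaw -0.14617435268901602 | lip [ 0.5222 -0.1465  0.0486] F [-0.4052  0.1093 -3.2267]
[ 0.5287 -0.1851  0.025 ]
   [0.0229, 0.0007, 0.0031] [-0.003, -0.006, 0.007]
t 5.10 scoop [ 0.5283 -0.1822  0.0502] yaw,pitch,roll [98.7544 -0.319   0.3019] | tray [-36.9856  -0.0514  50.1866] yaw -0.10272273017037037 | lip [ 0.5228 -0.1466  0.0504] F [ 0.7109  0.4528 -1.2862]
```

View pics/sc4.png

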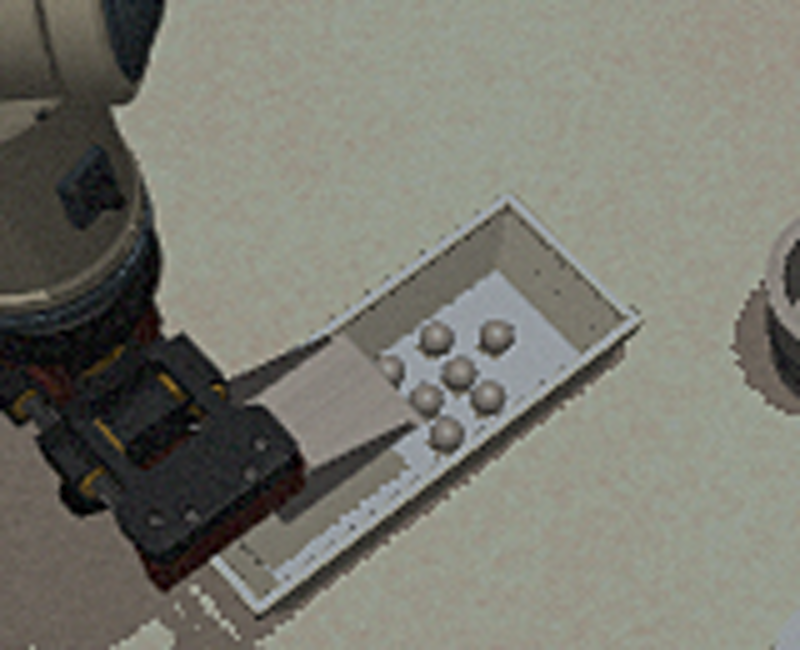

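View pics/sd4.png

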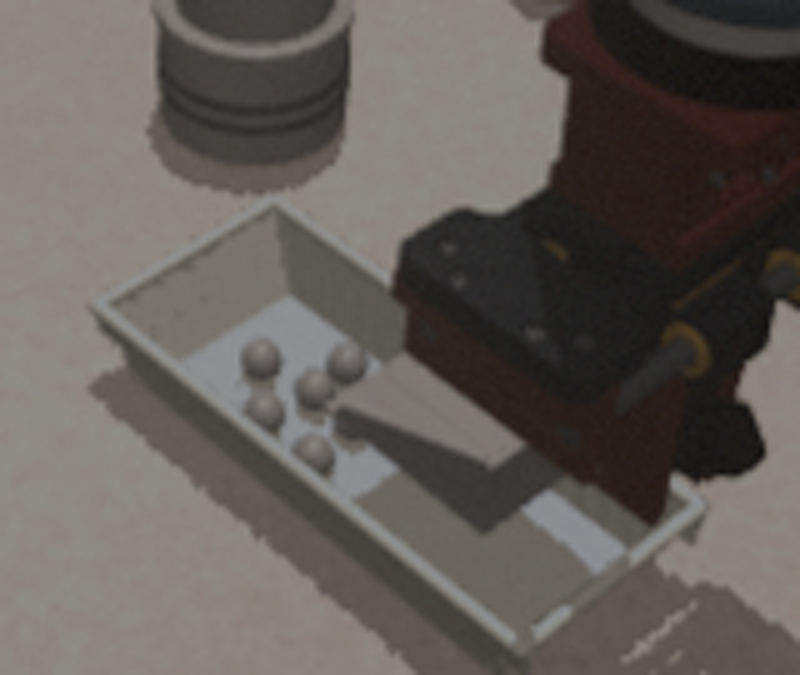

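```bash
python3 - <<'E'
from h import *
s,M=scoop_now()
S=M@np.linalg.inv(np.array([[0,0,-1],[0,-1,0],[-1,0,0]]).astype(float));P=s["ee_pos"]+M@OFF
pts=[(36,29,3),(36,-29,3),(-36,29,0),(-36,-29,0)]
for n,o in (("scene",(160,200)),("side",(290,240))):
    print(n,((proj(eyes.camera_info(n),np.array(pts)/1000@S.T+P)-o+.5)*5-.5).round(0).tolist())
E
```

```text
t 5.10 scoop [ 0.5283 -0.1822  0.0502] yaw,pitch,roll [98.7544 -0.319   0.3019] | tray [-36.9856  -0.0514  50.1866] yaw -0.10272273017037037 | lip [ 0.5228 -0.1466  0.0504] F [ 0.7109  0.4528 -1.2862]
scene [[339.0, 330.0], [424.0, 419.0], [202.0, 434.0], [286.0, 527.0]]
side [[328.0, 402.0], [451.0, 321.0], [489.0, 535.0], [612.0, 445.0]]
```

Request:
send_rows(deltas=[[0,[0.02,0.0007,0.003],[-0.002,-0.005,0.005]],[0,[0.015,0,0],[0,0,0]],[0,[0.0,0,0],[0,0,0]]])

```text
t: 5.35
ee_pos: [0.5424, -0.2561, 0.0538]
eef_rot: [1.093, 1.276, -1.091]
contact_force: [-0.1, 0.3, -2.2]
opening: 0.18
```

```bash
python3 - <<'E'
from h import *
scoop_now(); P=tray_pt(-.040,0,.004); print(P); go(P,98.9,0,1)
E
```

```text
t 5.35 scoop [ 0.5315 -0.1834  0.0169] yaw,pitch,roll [99.0306  0.0902 -0.1861] | tray [-38.6972  -3.0188  16.8764] yaw 0.1734664479393473 | lip [ 0.5258 -0.1478  0.0168] F [-0.1128  0.3471 -2.1502]
[ 0.5287 -0.1851  0.004 ]
   [0.013, -0.0031, 0.0013] [0.002, 0.002, -0.003]
```

Request:
send_rows(deltas=[[0,[0.004,-0.0035,0.001],[0.002,0,-0.003]],[0,[0.004,-0.0005,0],[0,0,0]]])

```text
t: 5.52
ee_pos: [0.5395, -0.2571, 0.0478]
eef_rot: [1.092, 1.276, -1.093]
contact_force: [-0.1, 0.1, -2.4]
opening: 0.181
```

```bash
python3 - <<'E'
from h import *
scoop_now(); P=tray_pt(-.040,0,.004); print(P); go(P,98.9,1,1)
E
```

```text
t 5.52 scoop [ 0.5286 -0.1844  0.0108] yaw,pitch,roll [98.9875  0.1508 -0.0948] | tray [-39.2724   0.0006  10.7796] yaw 0.13040295690323944 | lip [ 0.5229 -0.1489  0.0107] F [-0.1437  0.1446 -2.4458]
[ 0.5287 -0.1851  0.004 ]
   [0.0057, -0.0001, 0.0002] [0.002, -0.015, -0.002]
```

Request:
send_rows(deltas=[[0,[0.003,0,0],[0,-0.015,0]],[0,[0.0025,0,0],[0,0,0]]])

```text
t: 5.68
ee_pos: [0.5401, -0.2575, 0.0436]
eef_rot: [1.081, 1.261, -1.099]
contact_force: [1.4, 1.3, -0.9]
opening: 0.179
```

```bash
python3 - <<'E'
from h import *
scoop_now(); P=tray_pt(-.040,0,.004); print(P); go(P,98.9,1,1)
E
```

```text
t 5.68 scoop [ 0.5294 -0.1854  0.0053] yaw,pitch,roll [98.971   1.1563 -0.1917] | tray [-40.3647  -0.655    5.3028] yaw 0.11385462257709378 | lip [ 0.5238 -0.1499  0.0046] F [ 1.4086  1.3078 -0.8788]
[ 0.5287 -0.1851  0.004 ]
   [0.0015, -0.0006, -0.0003] [0.001, 0.003, -0.003]
```

Request:
send_rows(deltas=[[0,[0.002,-0.0005,0],[0,0,0]]])

```text
t: 5.77
ee_pos: [0.5401, -0.2576, 0.0422]
eef_rot: [1.081, 1.26, -1.098]
contact_force: [-0.0, -0.9, 2.7]
opening: 0.178
```

Request:
send_rows(deltas=[[0,[0.001,0,-0.006],[0,0,0]]])

```text
t: 5.85
ee_pos: [0.5398, -0.2531, 0.0425]
eef_rot: [1.081, 1.256, -1.099]
contact_force: [1.2, -2.1, 3.0]
opening: 0.177
```

```bash
python3 - <<'E'
from h import *
scoop_now(); P=tray_pt(.045,0,.004); print(P); go(P,98.9,1,8)
E
```

```text
t 5.85 scoop [ 0.5293 -0.1811  0.004 ] yaw,pitch,roll [98.9258  1.379  -0.3712] | tray [-36.1128  -1.1955   3.9795] yaw 0.06868478169926107 | lip [ 0.5237 -0.1456  0.0031] F [ 1.1905 -2.0554  3.0018]
[ 0.5156 -0.1012  0.004 ]
   [-0.0002, -0.0001, -0.0101] [0.0, 0.001, -0.001]
   [-0.0002, -0.0001, -0.0101] [0.0, 0.001, -0.001]
   [-0.0002, -0.0001, -0.0101] [0.0, 0.001, -0.001]
   [-0.0002, -0.0001, -0.0101] [0.0, 0.001, -0.001]
   [-0.0002, -0.0001, -0.0101] [0.0, 0.001, -0.001]
   [-0.0001, -0.0001, -0.0101] [0.0, 0.001, -0.001]
   [-0.0001, -0.0001, -0.0101] [0.0, 0.001, -0.001]
   [-0.0001, -0.0001, -0.0101] [0.0, 0.001, -0.001]
```

Request:
send_rows(deltas=[[0,[0.0003,-0.0004,-0.009],[0,0,0]],[0,[0.0003,-0.0003,-0.009],[0,0,0]],[0,[0.0003,-0.0003,-0.009],[0,0,0]],[0,[0.0003,0,-0.009],[0,0,0]]])

```text
t: 6.18
ee_pos: [0.5339, -0.216, 0.043]
eef_rot: [1.082, 1.25, -1.099]
contact_force: [0.4, -2.9, 2.4]
opening: 0.177
```

```bash
python3 - <<'E'
from h import *
scoop_now(); P=tray_pt(.045,0,.004); print(P); go(P,98.9,1,5)
E
```

```text
t 6.18 scoop [ 0.5236 -0.1442  0.0042] yaw,pitch,roll [98.8228  1.5669 -0.5945] | tray [ 1.2476 -1.2763  4.2155] yaw -0.03429931815692555 | lip [ 0.5181 -0.1086  0.0032] F [ 0.3522 -2.8729  2.3674]
[ 0.5156 -0.1012  0.004 ]
   [-0.0001, -0.0002, -0.0087] [-0.0, 0.002, -0.002]
   [-0.0, -0.0002, -0.0087] [-0.0, 0.002, -0.002]
   [-0.0, -0.0002, -0.0087] [-0.0, 0.002, -0.002]
   [-0.0, -0.0002, -0.0087] [-0.0, 0.002, -0.002]
   [0.0, -0.0002, -0.0087] [-0.0, 0.002, -0.002]
```

Request:
send_rows(deltas=[[0,[0.0002,-0.0004,-0.009],[0,0.002,0]],[0,[0.0002,-0.0004,-0.009],[0,0.002,0]],[0,[0.0002,-0.0003,-0.009],[0,0,0]]])

```text
t: 6.43
ee_pos: [0.5285, -0.1864, 0.0427]
eef_rot: [1.084, 1.251, -1.095]
contact_force: [1.5, -4.9, 3.6]
opening: 0.181
```

```bash
python3 - <<'E'
from h import *
scoop_now(); P=tray_pt(.045,0,.004); print(P); go(P,98.9,1,2)
im=eyes.snapshot("scene")[:,:,::-1]; crop(im,160,200,320,330,5,"sc5.png")
im=eyes.snapshot("side")[:,:,::-1]; crop(im,290,240,450,375,5,"sd5.png")
scoop_now()
E
```

```text
t 6.43 scoop [ 0.5182 -0.1144  0.0041] yaw,pitch,roll [98.8722  1.3988 -0.6925] | tray [31.5005 -0.5663  4.1093] yaw 0.015059393882225436 | lip [ 0.5127 -0.0789  0.0032] F [ 1.5285 -4.9454  3.6437]
[ 0.5156 -0.1012  0.004 ]
   [0.0001, -0.0, -0.0066] [-0.0, 0.003, -0.006]
   [0.0002, -0.0, -0.0066] [-0.0, 0.003, -0.006]
t 6.53 scoop [ 0.5179 -0.113   0.0039] yaw,pitch,roll [98.9606  1.2745 -0.6577] | tray [32.9047 -0.4243  3.9448] yaw 0.10352749767882585 | lip [ 0.5123 -0.0775  0.0031] F [-0.199   1.5241  0.849 ]
```

View pics/sc5.png

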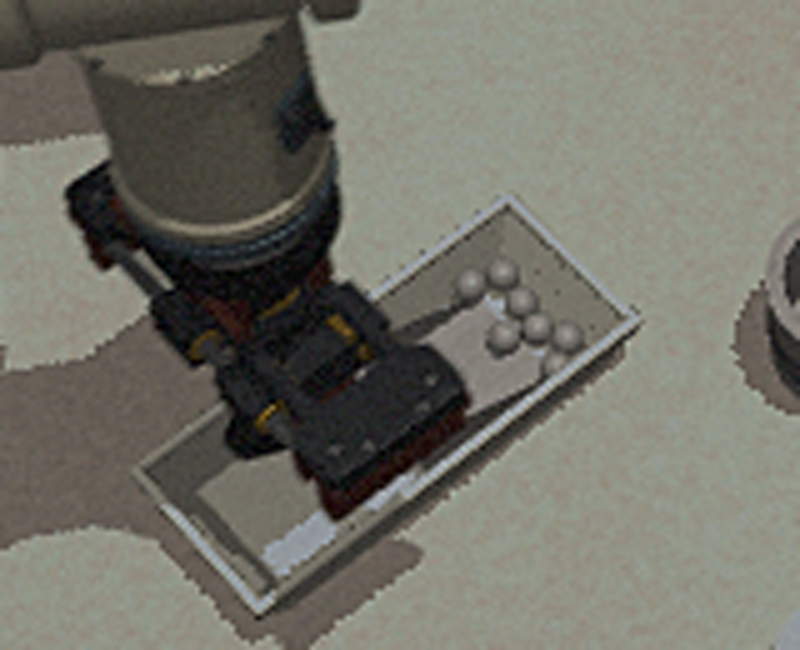

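View pics/sd5.png

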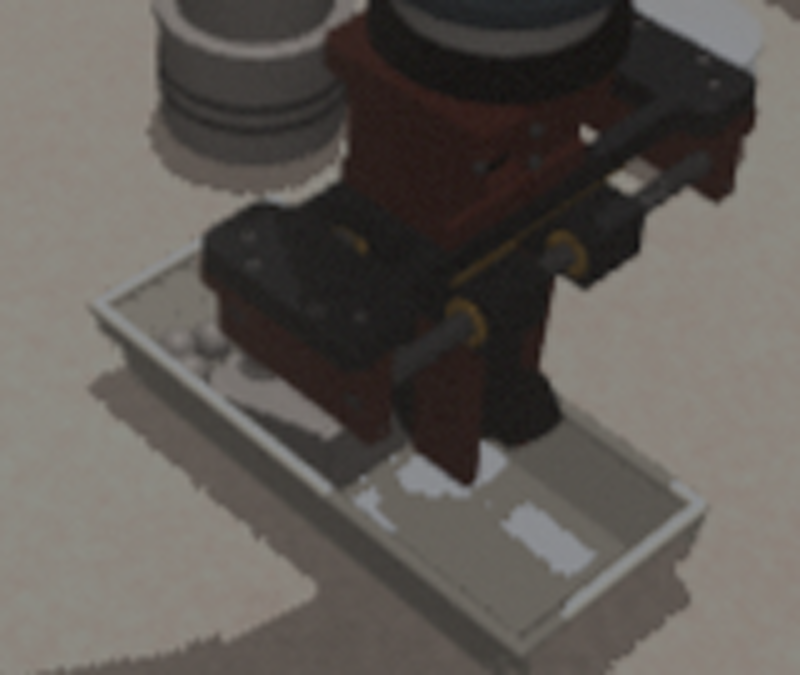

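Request:
send_rows(deltas=[[0,[0.0003,0,-0.006],[0,0,0]],[0,[0.0003,0,-0.006],[0,0,0]]])

```text
t: 6.7
ee_pos: [0.5271, -0.174, 0.0427]
eef_rot: [1.084, 1.25, -1.094]
contact_force: [1.1, -4.0, 3.9]
opening: 0.182
```

```bash
python3 - <<'E'
from h import *
scoop_now(); P=tray_pt(.045,0,.004); print(P); go(P,98.9,1,2)
im=eyes.snapshot("scene")[:,:,::-1]; crop(im,160,200,320,330,5,"sc6.png")
scoop_now()
E
```

```text
t 6.70 scoop [ 0.5169 -0.1021  0.0041] yaw,pitch,roll [98.923   1.4582 -0.7704] | tray [43.8934 -1.1128  4.0588] yaw 0.06590106032039955 | lip [ 0.5113 -0.0665  0.0031] F [ 1.1105 -4.0001  3.8766]
[ 0.5156 -0.1012  0.004 ]
   [0.0003, -0.0003, -0.0004] [0.0, 0.004, -0.007]
   [0.0003, -0.0003, -0.0004] [0.0, 0.004, -0.007]
t 6.75 scoop [ 0.5167 -0.1011  0.0041] yaw,pitch,roll [98.9532  1.4123 -0.7676] | tray [44.9045 -1.1301  4.0623] yaw 0.09609475317969896 | lip [ 0.5111 -0.0655  0.0032] F [ 1.6893 -2.2193  3.0543]
```

View pics/sc6.png

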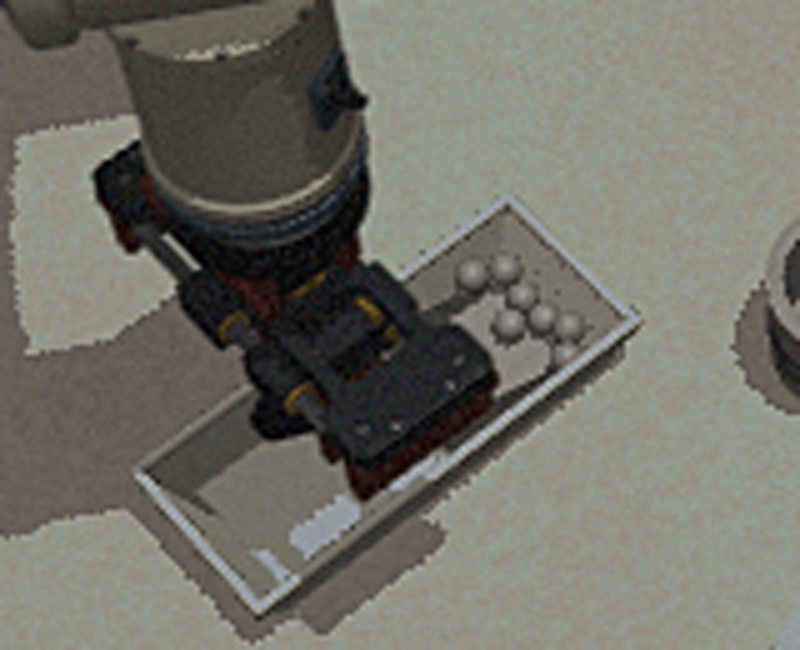

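```bash
cat >> h.py <<'E'
def pivot(piv,dth,n,dz=0,dx=0):
    """rows: rotate pitch by dth deg (lip-down +) about scoop-frame point piv (m), n rows, with world dz up and dx fwd (scoop heading) per row"""
    B=np.array([[0,0,-1],[0,-1,0],[-1,0,0]]).astype(float)
    s=env.read_state();M=R.from_rotvec(s["eef_rot"]);pv=OFF+B.T@np.array(piv) # pivot in tool
    st=R.from_rotvec([0,-np.radians(dth)/n,0]);cur=M;h=M.apply([0,0,-1.]);h[2]=0;h/=np.linalg.norm(h)
    for k in range(n):
        sh=pv-st.apply(pv)+cur.inv().apply(np.array([0,0,dz])+h*dx)
        print("  ",np.round(sh,4).tolist(),np.round(st.as_rotvec(),3).tolist());cur=cur*st
E
python3 - <<'E'
from h import *
pivot([-.036,0,0],-22,4,.001)
E
```

```text
[0.0028, 0.0, 0.0034] [0.0, 0.096, 0.0]
   [0.0028, 0.0, 0.0033] [0.0, 0.096, 0.0]
   [0.0028, 0.0, 0.0032] [0.0, 0.096, 0.0]
   [0.0028, 0.0, 0.0031] [0.0, 0.096, 0.0]
```

Request:
send_rows(deltas=[[0,[0.0025,0,0.003],[0,0.09,0]],[0,[0.0025,0,0.003],[0,0.095,0]]])

```text
t: 6.92
ee_pos: [0.5281, -0.1738, 0.0378]
eef_rot: [1.204, 1.402, -1.002]
contact_force: [-1.3, 0.7, -3.7]
opening: 0.179
```

```bash
python3 - <<'E'
from h import *
scoop_now();pivot([-.036,0,0],-12,2,.001)
im=eyes.snapshot("scene")[:,:,::-1]; crop(im,160,200,320,330,5,"sc7.png")
scoop_now()
E
```

```text
t 6.92 scoop [ 0.5161 -0.096   0.0136] yaw,pitch,roll [99.5331 -9.4551 -0.8436] | tray [49.9936 -1.2885 13.6477] yaw 0.675934916522408 | lip [ 0.5102 -0.061   0.0196] F [-1.3185  0.74   -3.7085]
   [0.0031, 0.0, 0.0035] [0.0, 0.105, 0.0]
   [0.0032, 0.0, 0.0034] [0.0, 0.105, 0.0]
t 6.97 scoop [ 0.5153 -0.0982  0.012 ] yaw,pitch,roll [99.3216 -9.8156 -0.6872] | tray [48.0112 -0.204  11.9685] yaw 0.464468208173642 | lip [ 0.5096 -0.0632  0.0181] F [-2.5546 -2.1126 -4.6172]
```

View pics/sc7.png

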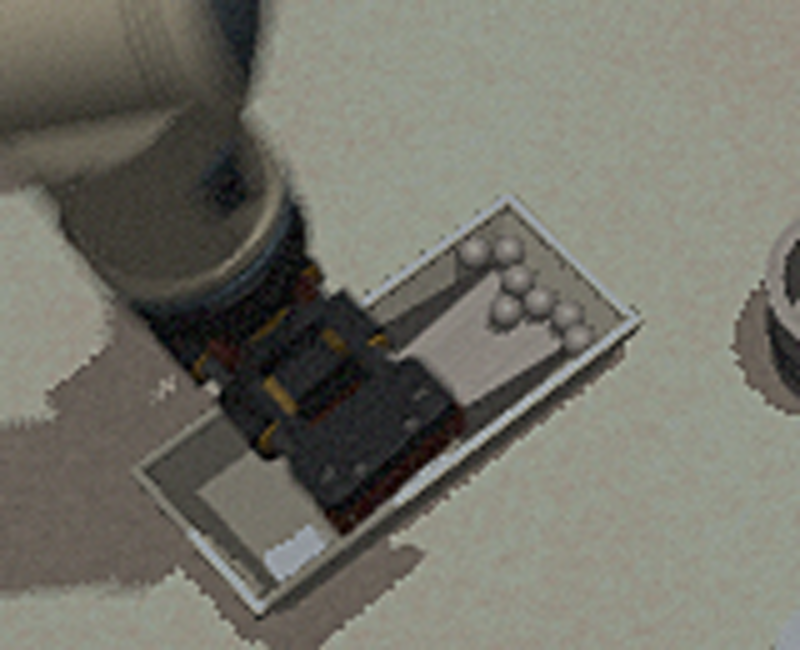

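Request:
send_rows(deltas=[[0,[0.003,0,0.007],[0,0.11,0]],[0,[0.003,0,0.007],[0,0.11,0]]])

```text
t: 7.13
ee_pos: [0.5292, -0.1848, 0.0268]
eef_rot: [1.352, 1.582, -0.886]
contact_force: [0.5, 0.2, -3.7]
opening: 0.181
```

```bash
python3 - <<'E'
from h import *
scoop_now();pivot([-.036,0,0],-6,1,.001)
im=eyes.snapshot("scene")[:,:,::-1]; crop(im,160,200,320,330,5,"sc8.png")
im=eyes.snapshot("side")[:,:,::-1]; crop(im,290,240,450,375,5,"sd8.png")
scoop_now()
E
```

```text
t 7.13 scoop [ 0.5163 -0.1037  0.0212] yaw,pitch,roll [ 99.7273 -22.6935  -0.7711] | tray [42.3464 -0.2802 21.2048] yaw 0.8702270990808074 | lip [ 0.5107 -0.071   0.0351] F [ 0.4593  0.2303 -3.7191]
   [0.0032, 0.0, 0.0033] [0.0, 0.105, 0.0]
t 7.23 scoop [ 0.5153 -0.1055  0.0173] yaw,pitch,roll [ 99.2686 -22.9247  -0.3869] | tray [40.7091  0.9543 17.2978] yaw 0.41147189204829715 | lip [ 0.51   -0.0728  0.0313] F [-1.0687  0.3368 -1.5513]
```

View pics/sc8.png

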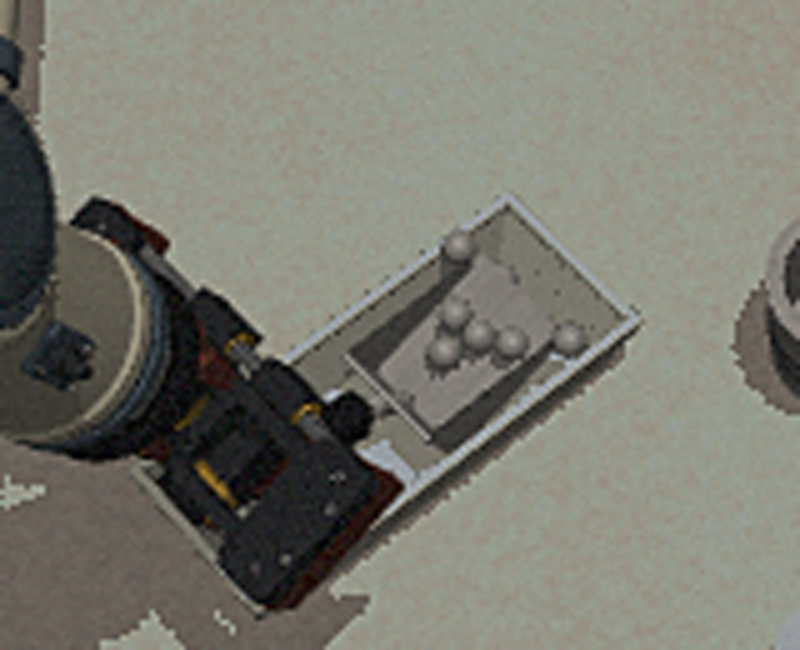

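View pics/sd8.png

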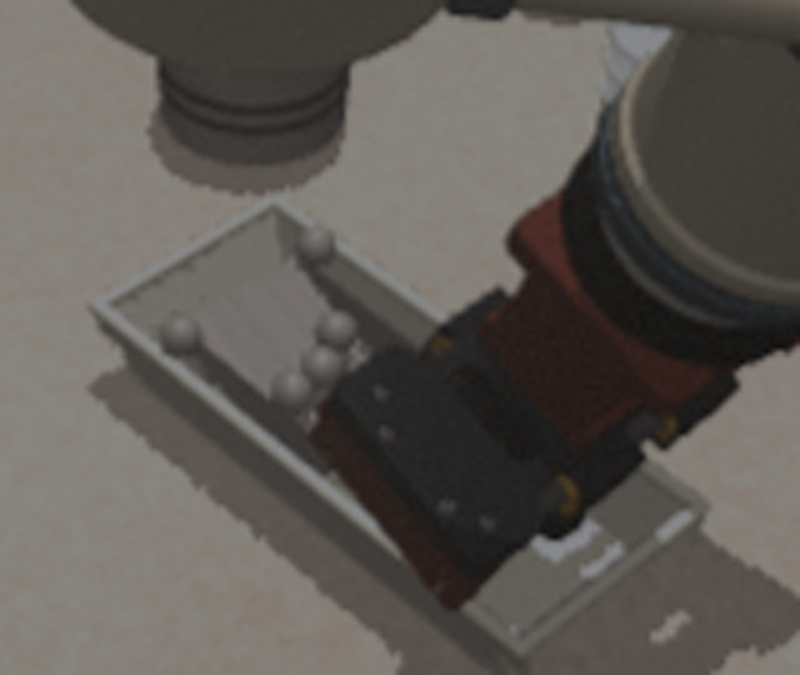

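Request:
send_rows(deltas=[[0,[-0.0045,0.0,0.0092],[0,0,0]],[0,[-0.0045,0.0,0.0092],[0,0,0]],[0,[-0.0043,0,0.0092],[0,0,0]]])

```text
t: 7.48
ee_pos: [0.5313, -0.2136, 0.0221]
eef_rot: [1.358, 1.595, -0.894]
contact_force: [-2.5, 14.1, 8.7]
opening: 0.182
```

```bash
python3 - <<'E'
from h import *
scoop_now()
im=eyes.snapshot("scene")[:,:,::-1]; crop(im,160,200,320,330,5,"sc9.png")
im=eyes.snapshot("side")[:,:,::-1]; crop(im,290,240,450,375,5,"sd9.png")
scoop_now()
E
```

```text
t 7.48 scoop [ 0.5187 -0.1325  0.0174] yaw,pitch,roll [ 99.1837 -23.2697  -0.0241] | tray [13.6074  1.7633 17.3793] yaw 0.3266210679469026 | lip [ 0.5134 -0.0998  0.0316] F [-2.4554 14.0635  8.6657]
t 7.58 scoop [ 0.5192 -0.134   0.0176] yaw,pitch,roll [ 99.1506 -23.103   -0.0862] | tray [12.0331  1.4478 17.5743] yaw 0.29343340218659364 | lip [ 0.514  -0.1013  0.0317] F [-1.8703  1.0367  3.2872]
```

View pics/sc9.png

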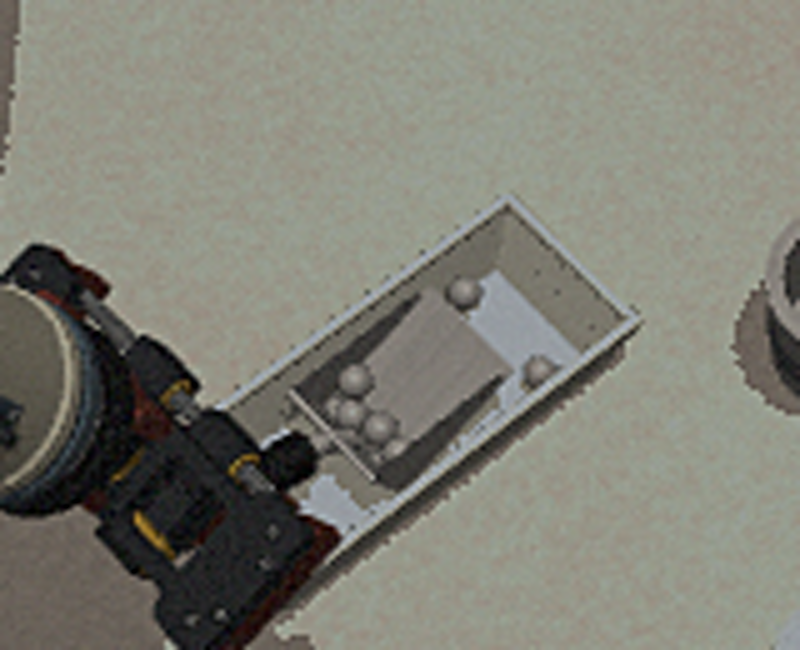

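View pics/sd9.png

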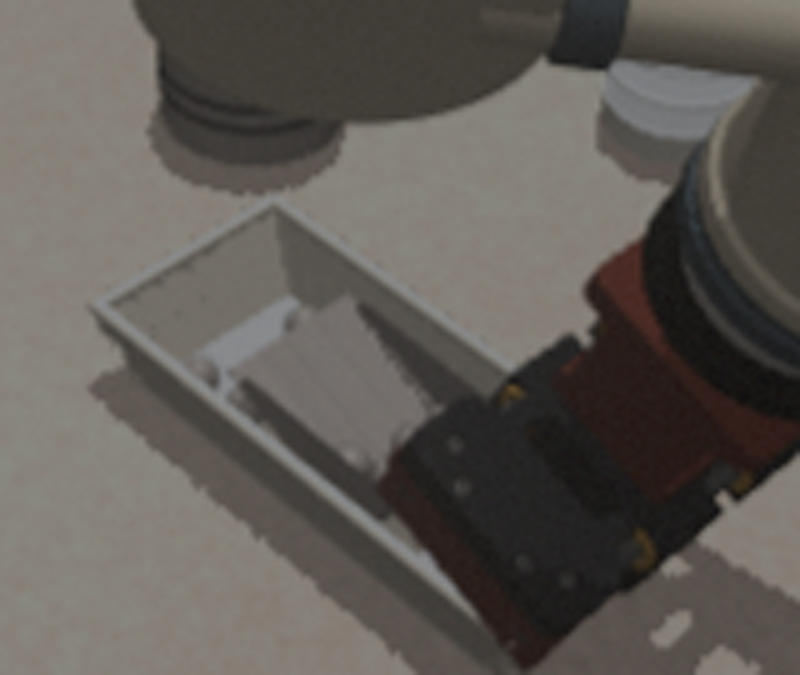

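Request:
send_rows(deltas=[[0,[-0.01,0,-0.004],[0,0,0]],[0,[-0.02,0,-0.0085],[0,0,0]],[0,[-0.028,0,-0.012],[0,0,0]],[0,[-0.028,0,-0.012],[0,0,0]],[0,[-0.018,0,-0.008],[0,0,0]]])

```text
t: 8.0
ee_pos: [0.5286, -0.2137, 0.1343]
eef_rot: [1.351, 1.596, -0.909]
contact_force: [0.7, -0.2, -1.9]
opening: 0.181
```

```bash
python3 - <<'E'
from h import *
s,M=scoop_now();print(s["joint_pos"])
im=eyes.snapshot("scene")[:,:,::-1]; crop(im,160,150,320,280,5,"sc10.png")
c=eyes.camera_info("wrist");np.save("cw10.npy",c)
im=eyes.snapshot("wrist")[:,:,::-1]; cv2.imwrite("pics/w10.png",im)
scoop_now()
E
```

```text
t 8.00 scoop [ 0.5161 -0.1325  0.129 ] yaw,pitch,roll [ 98.8055 -22.8912   0.6728] | tray [ 13.9171   4.3713 128.9773] yaw -0.051577618556706284 | lip [ 0.511  -0.0998  0.143 ] F [ 0.7257 -0.1603 -1.8877]
[-0.6126  0.2417  1.2685  0.2928  1.9107 -0.7094]
t 8.10 scoop [ 0.5174 -0.1332  0.1306] yaw,pitch,roll [ 98.9462 -22.6834   0.3717] | tray [ 13.0396   3.1136 130.5999] yaw 0.08912014379582445 | lip [ 0.5123 -0.1004  0.1445] F [ 0.5226  0.0683 -2.1706]
```

View pics/sc10.png

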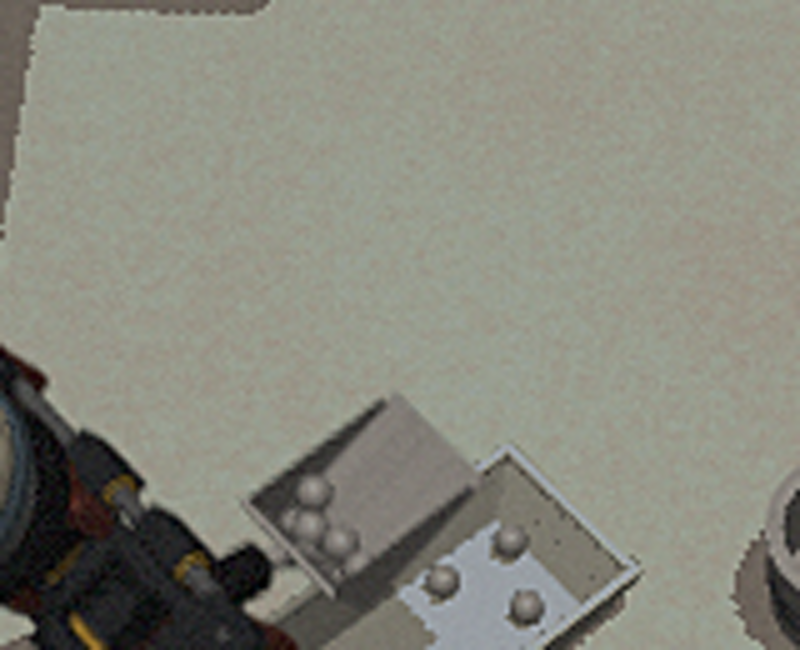

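View pics/w10.png

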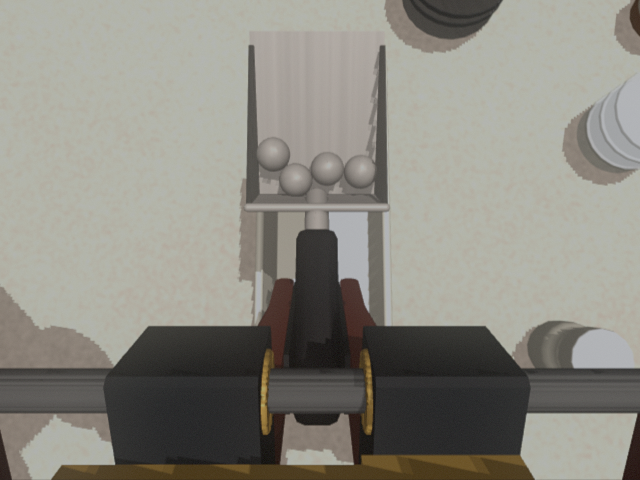

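```bash
cat >> h.py <<'E'
JAR=np.array([.597,.0455,.058])
def golip(d,z,yaw,pitch,n,lat=0):
    """lip middle at distance d ahead of the jar axis along heading, height z"""
    a=np.radians(yaw);h=np.array([np.cos(a),np.sin(a),0]);l=np.array([-h[1],h[0],0])
    lip=np.array([JAR[0],JAR[1],z])+d*h+lat*l
    S=R.from_euler("ZYX",[yaw,pitch,0],degrees=True).as_matrix()
    go(lip-S@[.036,0,0],yaw,pitch,n)
def jarlip():
    s,M=scoop_now()
    S=M@np.linalg.inv(np.array([[0,0,-1],[0,-1,0],[-1,0,0]]).astype(float));lip=s["ee_pos"]+M@OFF+S@[.036,0,0]
    h=S[:,0].copy();h[2]=0;h/=np.linalg.norm(h);l=np.array([-h[1],h[0],0]);d=lip-JAR
    print("lip rel jar: fwd %.1f lat %.1f up %.1f mm"%(d@h*1000,d@l*1000,d[2]*1000))
E
python3 - <<'E'
from h import *
jarlip(); golip(-.012,.125,98.9,-21,8)
E
```

```text
t 8.10 scoop [ 0.5174 -0.1332  0.1306] yaw,pitch,roll [ 98.9462 -22.6834   0.3717] | tray [ 13.0396   3.1136 130.5999] yaw 0.08912014379582445 | lip [ 0.5123 -0.1004  0.1445] F [ 0.5226  0.0683 -2.1706]
lip rel jar: fwd -131.0 lat 106.4 up 86.5 mm
   [0.0075, 0.0133, -0.0129] [0.0, -0.004, 0.001]
   [0.0075, 0.0133, -0.0129] [0.0, -0.004, 0.001]
   [0.0074, 0.0133, -0.013] [0.0, -0.004, 0.001]
   [0.0074, 0.0133, -0.013] [0.0, -0.004, 0.001]
   [0.0073, 0.0133, -0.013] [0.0, -0.004, 0.001]
   [0.0073, 0.0133, -0.0131] [0.0, -0.004, 0.001]
   [0.0073, 0.0133, -0.0131] [0.0, -0.004, 0.001]
   [0.0072, 0.0133, -0.0131] [0.0, -0.004, 0.001]
```

Request:
send_rows(deltas=[[0,[0.003,0.006,-0.006],[0,0,0]],[0,[0.005,0.011,-0.012],[0,0,0]],[0,[0.006,0.0135,-0.014],[0,0,0]],[0,[0.006,0.0135,-0.014],[0,0,0]],[0,[0.006,0.0135,-0.014],[0,0,0]],[0,[0.006,0.0135,-0.014],[0,0,0]],[0,[0.006,0.012,-0.012],[0,0,0]]])

```text
t: 8.68
ee_pos: [0.5967, -0.1043, 0.121]
eef_rot: [1.353, 1.593, -0.923]
contact_force: [-0.2, 0.0, -3.0]
opening: 0.184
```

```bash
python3 - <<'E'
from h import *
jarlip(); golip(-.012,.10,98.9,-18,3)
E
```

```text
t 8.68 scoop [ 0.5848 -0.0231  0.1153] yaw,pitch,roll [ 98.1758 -22.6131   1.1524] | tray [111.483  -80.3938 115.3228] yaw -0.6813035840109904 | lip [0.5801 0.0098 0.1292] F [-0.1868  0.0078 -3.0129]
lip rel jar: fwd -32.9 lat 21.8 up 71.2 mm
   [0.0086, 0.0078, -0.0038] [-0.004, -0.027, 0.005]
   [0.0085, 0.0077, -0.004] [-0.004, -0.027, 0.005]
   [0.0085, 0.0077, -0.0043] [-0.004, -0.027, 0.005]
```

Request:
send_rows(deltas=[[0,[0.004,0.008,-0.008],[-0.004,0,0.005]],[0,[0.004,0.007,-0.008],[-0.004,0,0.005]],[0,[0.004,0.004,-0.004],[-0.004,0,0.005]],[0,[0,0,0],[0,0,0]]])

```text
t: 9.02
ee_pos: [0.6117, -0.0714, 0.1094]
eef_rot: [1.35, 1.594, -0.904]
contact_force: [0.3, -0.0, -1.4]
opening: 0.185
```

```bash
python3 - <<'E'
from h import *
jarlip(); golip(-.012,.095,98.9,-12,2)
im=eyes.snapshot("scene")[:,:,::-1]; crop(im,250,170,410,300,5,"sc11.png")
im=eyes.snapshot("side")[:,:,::-1]; crop(im,270,160,430,290,5,"sd11.png")
jarlip()
E
```

```text
t 9.02 scoop [0.599  0.0097 0.1041] yaw,pitch,roll [ 99.0334 -22.845    0.4541] | tray [141.7358 -99.5267 104.0886] yaw 0.1763149319948809 | lip [0.5938 0.0425 0.1181] F [ 0.3482 -0.0043 -1.4076]
lip rel jar: fwd -2.5 lat 3.6 up 60.1 mm
   [-0.0014, 0.0015, 0.0047] [0.001, -0.095, 0.004]
   [-0.0006, 0.0015, 0.0042] [0.001, -0.095, 0.004]
t 9.12 scoop [0.5989 0.0084 0.1048] yaw,pitch,roll [ 98.9635 -22.8053   0.4534] | tray [140.4029 -99.1919 104.7746] yaw 0.10633465597300074 | lip [0.5937 0.0412 0.1187] F [ 0.0092 -1.7074 -2.9239]
lip rel jar: fwd -3.8 lat 3.9 up 60.7 mm
```

View pics/sc11.png

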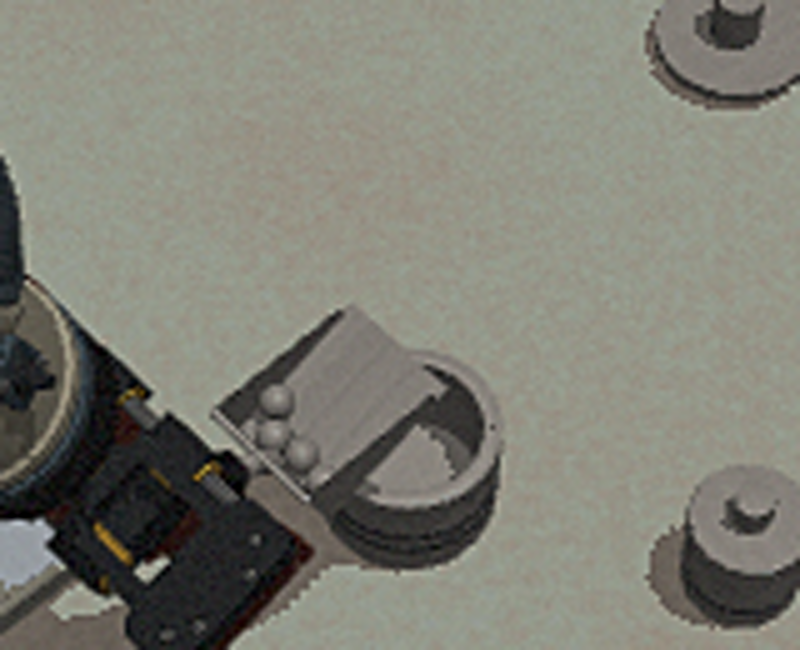

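View pics/sd11.png

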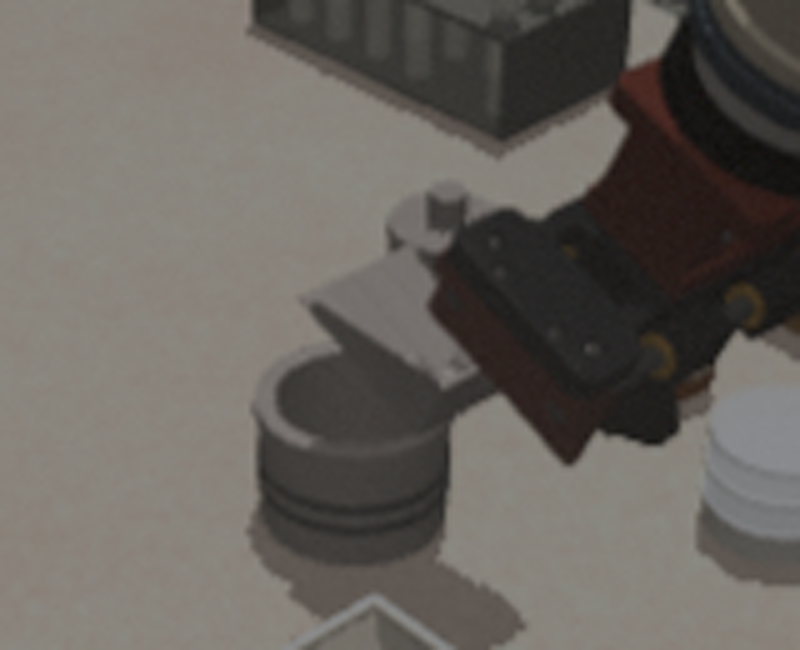

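```bash
python3 - <<'E'
from h import *
s=env.read_state();M=R.from_rotvec(s["eef_rot"]).as_matrix()
S=M@np.linalg.inv(np.array([[0,0,-1],[0,-1,0],[-1,0,0]]).astype(float));P=s["ee_pos"]+M@OFF
pts=np.array([(36,29,1),(36,-29,1),(-36,29,30),(-36,-29,30)])/1000@S.T+P
th=np.linspace(0,2*np.pi,9)[:-1]; ring=np.c_[JAR[0]+.0405*np.cos(th),JAR[1]+.0405*np.sin(th),0*th+.058]
for n,o in (("scene",(250,170)),("side",(270,160))):
    c=eyes.camera_info(n)
    q=((proj(c,np.r_[pts,ring])-o+.5)*5-.5)
    im=cv2.imread("pics/"+("sc11.png" if n=="scene" else "sd11.png"))
    for u,v in q: cv2.circle(im,(int(u),int(v)),3,(0,0,255),-1)
    cv2.imwrite(f"pics/ov_{n}.png",im)
golip(-.012,.082,98.9,-8,3)
E
python3 -c "
import cv2,numpy as np
a=cv2.imread('pics/ov_scene.png')[150:600,100:500];b=cv2.imread('pics/ov_side.png')[150:600,200:600];cv2.imwrite('pics/ov11.png',np.hstack([a,b]))"
```

```text
[0.001, 0.0012, 0.0034] [0.001, -0.086, 0.003]
   [0.0015, 0.0012, 0.0028] [0.001, -0.086, 0.003]
   [0.002, 0.0011, 0.0021] [0.001, -0.086, 0.003]
```

View pics/ov11.png

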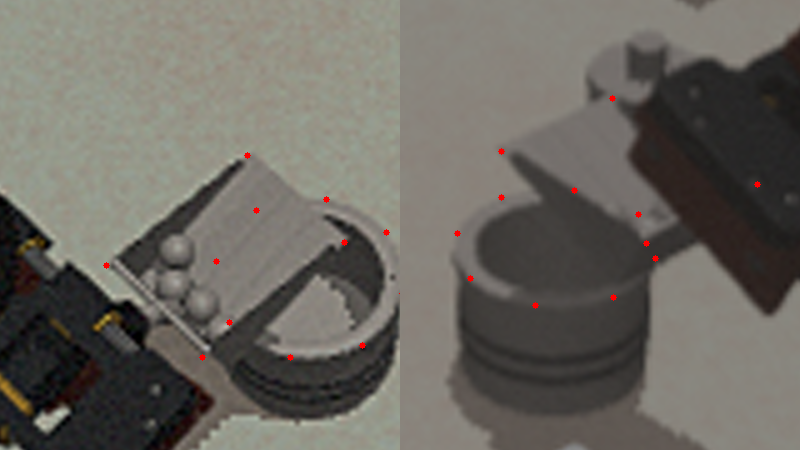

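Request:
send_rows(deltas=[[0,[0.001,0.0012,0.0034],[0,-0.086,0.003]],[0,[0.0015,0.0012,0.0028],[0,-0.086,0.003]],[0,[0.002,0.001,0.002],[0,-0.08,0.003]]])

```text
t: 9.37
ee_pos: [0.615, -0.0857, 0.1018]
eef_rot: [1.192, 1.384, -1.038]
contact_force: [0.8, 0.8, -2.4]
opening: 0.179
```

```bash
python3 - <<'E'
from h import *
jarlip(); golip(-.012,.068,98.9,6,2)
E
```

```text
t 9.37 scoop [ 0.6039 -0.0085  0.0755] yaw,pitch,roll [98.4767 -7.9286  0.0451] | tray [ 122.9364 -101.5587   75.4821] yaw -0.3804561702459637 | lip [0.5987 0.0267 0.0804] F [ 0.8385  0.7616 -2.4   ]
lip rel jar: fwd -18.8 lat 1.1 up 22.4 mm
   [-0.0064, 0.001, -0.008] [-0.004, -0.122, 0.0]
   [-0.0067, 0.001, -0.0083] [-0.004, -0.122, 0.0]
```

Request:
send_rows(deltas=[[0,[-0.0045,0.0007,-0.006],[-0.003,-0.08,0]],[0,[-0.0045,0.0007,-0.006],[-0.003,-0.08,0]],[0,[-0.0045,0.0007,-0.006],[-0.003,-0.08,0]]])

```text
t: 9.62
ee_pos: [0.6134, -0.0741, 0.1171]
eef_rot: [1.022, 1.186, -1.145]
contact_force: [0.1, 0.3, -3.2]
opening: 0.179
```

```bash
python3 - <<'E'
from h import *
jarlip(); golip(-.012,.065,98.9,24,3)
E
```

```text
t 9.62 scoop [ 0.6037 -0.0059  0.0722] yaw,pitch,roll [98.5296  6.5463 -0.014 ] | tray [ 125.5979 -101.7367   72.188 ] yaw -0.3274768110542965 | lip [0.5984 0.0295 0.0681] F [ 0.0898  0.3248 -3.1734]
lip rel jar: fwd -16.0 lat 1.0 up 10.1 mm
   [-0.01, 0.0006, -0.0061] [-0.002, -0.102, 0.0]
   [-0.0102, 0.0006, -0.0058] [-0.002, -0.102, 0.0]
   [-0.0103, 0.0006, -0.0055] [-0.002, -0.102, 0.0]
```

Request:
send_rows(deltas=[[0,[-0.009,0.0006,-0.007],[-0.002,-0.1,0]],[0,[-0.009,0.0006,-0.0065],[-0.002,-0.1,0]]])

```text
t: 9.78
ee_pos: [0.6118, -0.061, 0.1353]
eef_rot: [0.881, 1.017, -1.22]
contact_force: [-0.0, 0.1, -2.5]
opening: 0.181
```

```bash
python3 - <<'E'
from h import *
jarlip(); golip(-.012,.064,98.9,35,3)
im=eyes.snapshot("scene")[:,:,::-1]; crop(im,250,170,410,300,5,"sc12.png")
jarlip()
E
```

```text
t 9.78 scoop [ 0.604  -0.0034  0.0771] yaw,pitch,roll [98.3773 18.5099 -0.1741] | tray [ 128.0177 -102.3786   77.0562] yaw -0.47978392188004193 | lip [0.599  0.0304 0.0656] F [-0.0357  0.0869 -2.4745]
lip rel jar: fwd -15.2 lat 0.2 up 7.6 mm
   [-0.0101, 0.0004, -0.0055] [-0.003, -0.096, 0.0]
   [-0.0103, 0.0004, -0.0052] [-0.003, -0.096, 0.0]
   [-0.0104, 0.0004, -0.0049] [-0.003, -0.096, 0.0]
t 9.83 scoop [0.6038 0.0007 0.0772] yaw,pitch,roll [98.6442 18.715  -0.1887] | tray [ 132.0732 -102.7916   77.1578] yaw -0.21292461838834242 | lip [0.5986 0.0344 0.0656] F [ 0.3578  3.0903 -1.7707]
lip rel jar: fwd -11.2 lat 0.1 up 7.6 mm
```

View pics/sc12.png

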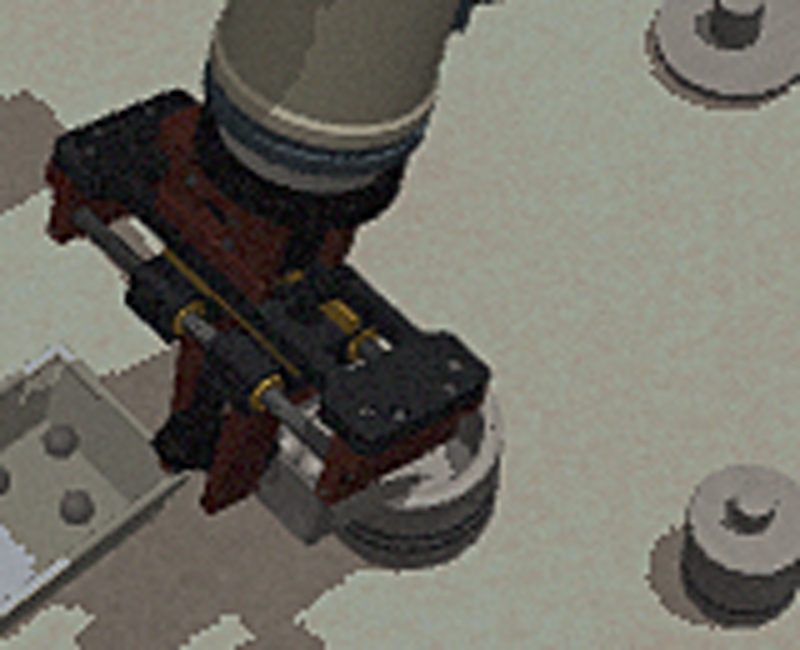

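Request:
send_rows(deltas=[[0,[-0.0095,0.0004,-0.0045],[-0.002,-0.1,0]],[0,[-0.0095,0.0004,-0.0042],[-0.002,-0.1,0]],[0,[-0.0095,0.0004,-0.004],[0,-0.1,0]]])

```text
t: 10.08
ee_pos: [0.6093, -0.0373, 0.1611]
eef_rot: [0.669, 0.763, -1.306]
contact_force: [0.8, -0.5, -1.8]
opening: 0.18
```

```bash
python3 - <<'E'
from h import *
jarlip(); pivot([.036,0,0],10,2)
im=eyes.snapshot("side")[:,:,::-1]; crop(im,270,160,430,290,5,"sd13.png")
im=eyes.snapshot("wrist")[:,:,::-1]; cv2.imwrite("pics/w13.png",im)
jarlip()
E
```

```text
t 10.08 scoop [ 0.6048 -0.0001  0.0879] yaw,pitch,roll [98.1374 36.3135 -0.5715] | tray [ 131.1545 -103.7472   87.8765] yaw -0.7197306862917827 | lip [0.6007 0.0287 0.0666] F [ 0.7746 -0.5364 -1.7957]
lip rel jar: fwd -17.2 lat -1.3 up 8.6 mm
   [-0.0094, -0.0, -0.0036] [0.0, -0.087, 0.0]
   [-0.0094, -0.0, -0.0036] [0.0, -0.087, 0.0]
t 10.18 scoop [0.6036 0.0034 0.0849] yaw,pitch,roll [98.6654 36.1345 -0.2061] | tray [ 134.7569 -103.0289   84.947 ] yaw -0.19172773199140636 | lip [0.5992 0.0321 0.0637] F [-0.17   -0.5559 -1.9461]
lip rel jar: fwd -13.5 lat -0.2 up 5.7 mm
```

View pics/sd13.png

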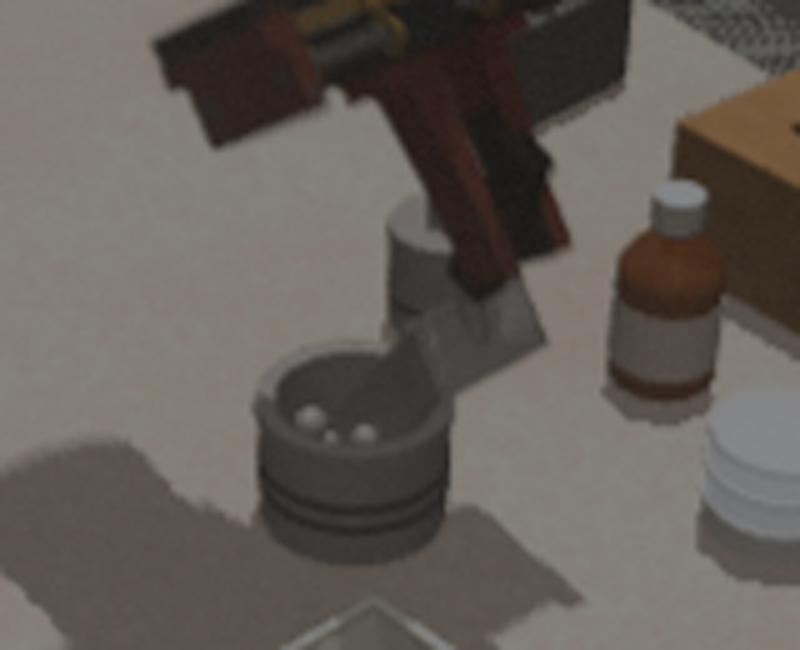

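View pics/w13.png

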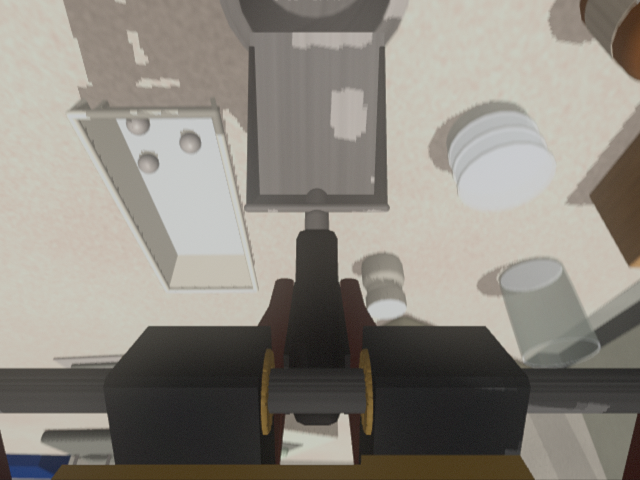

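Request:
send_rows(deltas=[[0,[-0.016,0,0.012],[0,0,0]],[0,[-0.024,0,0.018],[0,0,0]],[0,[-0.024,0,0.016],[0,0.06,0]],[0,[-0.01,0,0.006],[0,0.1,0]],[0,[0,0,0],[0,0.1,0]],[0,[0,0,0],[0,0.1,0]],[0,[0,0,0],[0,0.1,0]]])

```text
t: 10.77
ee_pos: [0.6067, -0.0339, 0.2496]
eef_rot: [0.997, 1.177, -1.145]
contact_force: [0.5, -0.3, -1.8]
opening: 0.182
```

```bash
python3 - <<'E'
from h import *
jarlip(); go([.607,.3084,.11],87.5,0,10)
im=eyes.snapshot("side")[:,:,::-1]; crop(im,270,160,430,290,5,"sd14.png")
im=eyes.snapshot("scene")[:,:,::-1]; crop(im,180,170,340,300,5,"sc14.png")
E
```

```text
t 10.77 scoop [0.5961 0.0333 0.2033] yaw,pitch,roll [99.3055  7.6857  0.1808] | tray [ 165.4374 -100.2628  203.335 ] yaw 0.4483940193652529 | lip [0.5903 0.0685 0.1985] F [ 0.4919 -0.3262 -1.8102]
lip rel jar: fwd 23.8 lat 2.8 up 140.5 mm
   [0.0066, 0.0041, -0.0275] [0.021, 0.013, -0.001]
   [0.007, 0.0035, -0.0275] [0.021, 0.013, -0.001]
   [0.0074, 0.0029, -0.0276] [0.021, 0.013, -0.001]
   [0.0077, 0.0024, -0.0276] [0.021, 0.013, -0.001]
   [0.0081, 0.0018, -0.0275] [0.021, 0.013, -0.001]
   [0.0085, 0.0012, -0.0275] [0.021, 0.013, -0.001]
   [0.0088, 0.0007, -0.0275] [0.021, 0.013, -0.001]
   [0.0092, 0.0001, -0.0274] [0.021, 0.013, -0.001]
   [0.0096, -0.0005, -0.0273] [0.021, 0.013, -0.001]
   [0.01, -0.001, -0.0272] [0.021, 0.013, -0.001]
```

View pics/sd14.png

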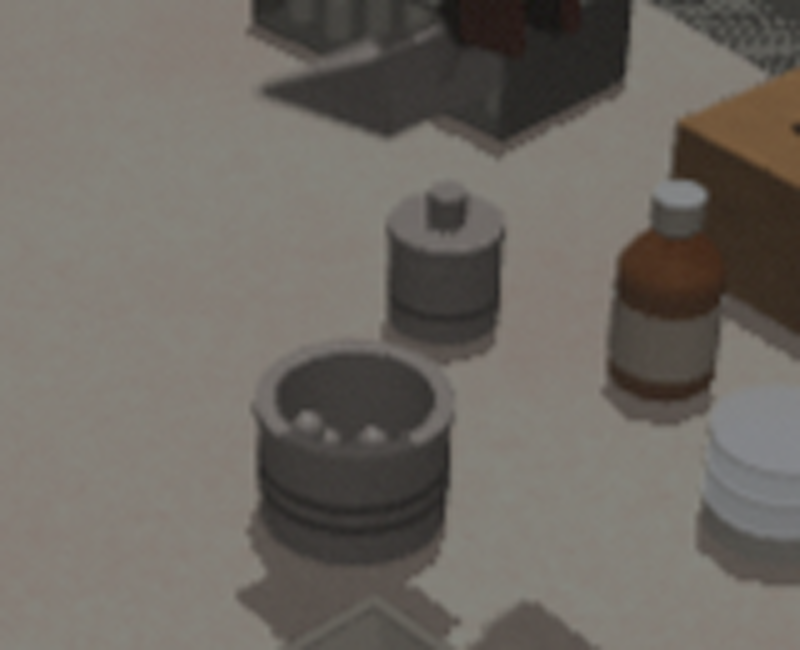

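View pics/sc14.png

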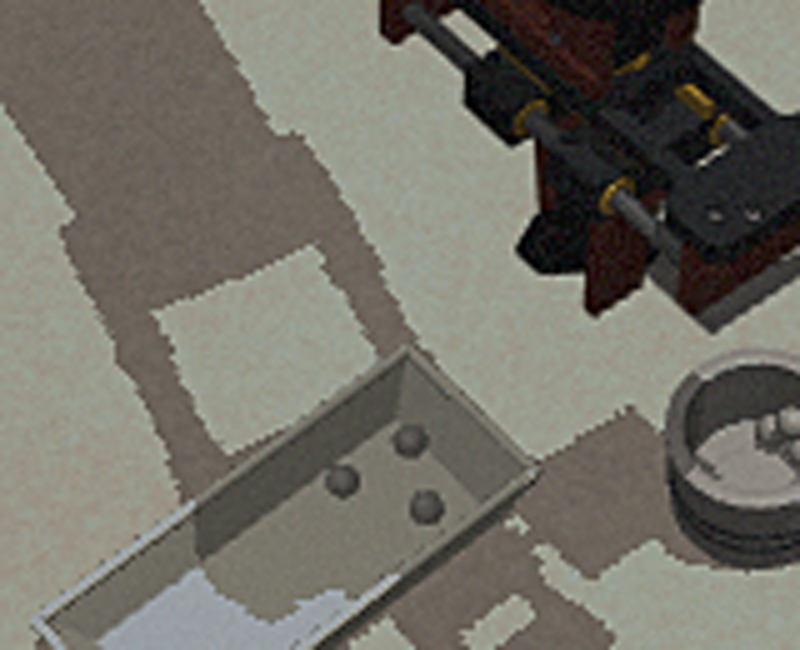

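Request:
send_rows(deltas=[[0,[0.006,0.004,-0.02],[0.021,0.02,0]],[0,[0.006,0.0035,-0.0275],[0.021,0.02,0]],[0,[0.007,0.003,-0.0275],[0.021,0.02,0]],[0,[0.007,0.0024,-0.0275],[0.021,0.02,0]],[0,[0.007,0.0018,-0.0275],[0.021,0.02,0]],[0,[0.008,0.0012,-0.0275],[0.021,0.01,0]],[0,[0.008,0.0007,-0.0275],[0.021,0,0]],[0,[0.007,0,-0.0275],[0.021,0,0]]])

```text
t: 11.53
ee_pos: [0.6104, 0.1637, 0.175]
eef_rot: [1.217, 1.154, -1.246]
contact_force: [0.6, 0.4, -1.5]
opening: 0.183
```

```bash
python3 - <<'E'
from h import *
scoop_now(); go([.607,.3084,.07],87.5,0,3)
E
```

```text
t 11.53 scoop [0.6143 0.2359 0.1356] yaw,pitch,roll [87.7157  2.0679 -0.7416] | tray [ 362.8136 -149.3762  135.6267] yaw -11.141400358582189 | lip [0.6157 0.2718 0.1343] F [ 0.572   0.3699 -1.5322]
   [0.0218, -0.0036, -0.0244] [0.001, 0.012, -0.004]
   [0.0221, -0.0035, -0.0241] [0.001, 0.012, -0.004]
   [0.0225, -0.0035, -0.0239] [0.001, 0.012, -0.004]
```

Request:
send_rows(deltas=[[0,[0.015,-0.0036,-0.024],[0,0.012,-0.004]],[0,[0.018,-0.0035,-0.024],[0,0.012,-0.004]],[0,[0.018,-0.002,-0.022],[0,0.01,-0.004]],[0,[0,0,0],[0,0,0]]])

```text
t: 11.87
ee_pos: [0.6017, 0.2392, 0.1153]
eef_rot: [1.23, 1.189, -1.239]
contact_force: [-1.1, -0.7, -3.6]
opening: 0.182
```

```bash
python3 - <<'E'
from h import *
scoop_now(); go([.607,.3084,.03],87.5,0,3)
E
```

```text
t 11.87 scoop [0.6047 0.3125 0.0781] yaw,pitch,roll [87.9772  0.3381  0.1118] | tray [ 440.0562 -151.7343   78.0864] yaw -10.879888024963748 | lip [0.606  0.3485 0.0779] F [-1.1171 -0.6566 -3.5579]
   [0.0162, 0.0006, 0.0013] [0.003, 0.002, 0.001]
   [0.0162, 0.0006, 0.0014] [0.003, 0.002, 0.001]
   [0.0162, 0.0006, 0.0014] [0.003, 0.002, 0.001]
```

Request:
send_rows(deltas=[[0,[0.016,0.0006,0.0013],[0.003,0.003,0.001]],[0,[0.016,0.0006,0.0014],[0.003,0.002,0.001]],[0,[0.016,0.0006,0],[0.003,0,0]],[0,[0.008,0,0],[0,0,0]],[0,[0,0,0],[0,0,0]]])

```text
t: 12.28
ee_pos: [0.6022, 0.2339, 0.0556]
eef_rot: [1.232, 1.183, -1.243]
contact_force: [0.1, 0.3, -1.4]
opening: 0.183
```

```bash
python3 - <<'E'
from h import *
scoop_now(); go([.607,.3084,.0],87.5,0,2)
E
```

```text
t 12.28 scoop [0.6057 0.3071 0.0181] yaw,pitch,roll [87.6989  0.5321 -0.0309] | tray [ 434.5326 -151.9033   18.0926] yaw -11.158187849182823 | lip [0.6072 0.3431 0.0178] F [ 0.0787  0.3311 -1.3809]
   [0.0094, 0.0005, -0.0006] [0.002, 0.005, -0.0]
   [0.0094, 0.0005, -0.0005] [0.002, 0.005, -0.0]
```

Request:
send_rows(deltas=[[0,[0.009,0,0],[0,0.005,0]],[0,[0.005,0,0],[0,0.004,0]]])

```text
t: 12.45
ee_pos: [0.6031, 0.2332, 0.0427]
eef_rot: [1.24, 1.187, -1.236]
contact_force: [0.2, 0.4, -1.7]
opening: 0.178
```

```bash
python3 - <<'E'
from h import *
scoop_now(); go([.607,.3084,.0],87.5,0,1)
E
```

```text
t 12.45 scoop [0.6067 0.3067 0.0059] yaw,pitch,roll [87.7041  0.0107 -0.1813] | tray [ 433.9944 -152.8087    5.92  ] yaw -11.153036250635054 | lip [0.6081 0.3427 0.0059] F [ 0.174   0.3928 -1.6949]
   [0.0059, 0.0001, -0.0017] [0.004, 0.0, -0.003]
```

Request:
send_rows(deltas=[[0,[0.004,0,0],[0,0,0]],[0,[0.0015,0,0],[0,0,0]]])

```text
t: 12.62
ee_pos: [0.6036, 0.2325, 0.0372]
eef_rot: [1.241, 1.187, -1.236]
contact_force: [-0.7, 0.0, -1.5]
opening: 0.181
```

```bash
python3 - <<'E'
from h import *
scoop_now(); go([.607,.3084,.0],87.5,0,1)
E
```

```text
t 12.62 scoop [0.6073 0.306  0.0005] yaw,pitch,roll [87.6633 -0.0054 -0.2427] | tray [ 433.2395 -153.2648    0.4549] yaw -11.193859946399257 | lip [0.6087 0.342  0.0005] F [-0.6777  0.0474 -1.4624]
   [0.0004, -0.0004, -0.0023] [0.003, -0.0, -0.004]
```

Request:
send_rows(deltas=[[0,[0.002,0,0],[0,0,0]]])

```text
t: 12.7
ee_pos: [0.6041, 0.2323, 0.0362]
eef_rot: [1.242, 1.186, -1.235]
contact_force: [-2.2, -2.8, 10.0]
opening: 0.18
```

Request:
send_rows(deltas=[[0.5,[-0.0005,0,0],[0,0,0]],[0.5,[0,0,0],[0,0,0]],[0.5,[-0.002,0,0],[0,0,0]],[0.5,[-0.005,0,0],[0,0,0]]])

```text
t: 13.03
ee_pos: [0.6051, 0.2328, 0.046]
eef_rot: [1.245, 1.184, -1.232]
contact_force: [0.3, -0.1, 0.6]
opening: 0.445
```

```bash
python3 - <<'E'
from h import *
show()
im=eyes.snapshot("wrist")[:,:,::-1]; cv2.imwrite("pics/w15.png",im)
im=eyes.snapshot("side")[:,:,::-1]; crop(im,200,120,340,230,5,"sd15.png")
show()
E
```

```text
t 13.03 tcp [0.6051 0.2328 0.046 ] F [ 0.2833 -0.1439  0.6413] T [0.0488 0.025  0.0331] open 0.445
tool cols x,y,z (rows here):
 [[ 0.0088  0.0015 -1.    ]
 [ 0.9991 -0.0411  0.0087]
 [-0.041  -0.9992 -0.0018]]
t 13.13 tcp [0.606  0.233  0.0476] F [-0.5996  0.0032 -0.3945] T [-0.0738  0.0096  0.0414] open 0.494
tool cols x,y,z (rows here):
 [[ 0.0114  0.0023 -0.9999]
 [ 0.9991 -0.0411  0.0113]
 [-0.041  -0.9992 -0.0028]]
```

View pics/w15.png

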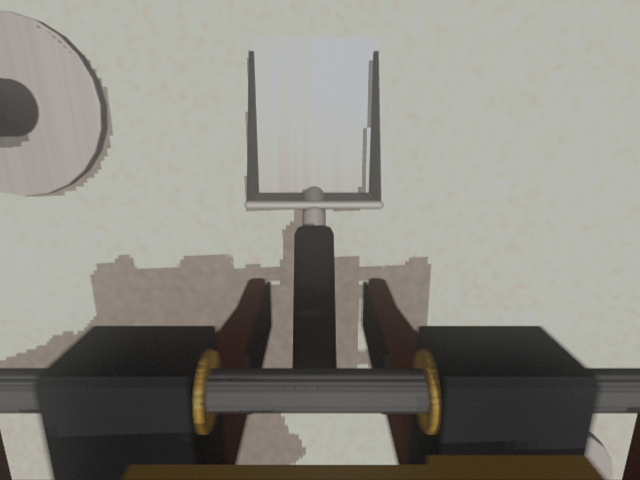

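View pics/sd15.png

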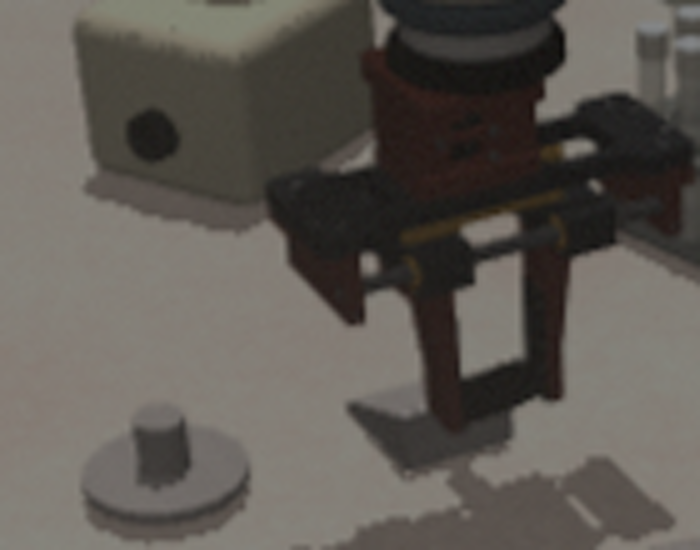

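Request:
send_rows(deltas=[[0.6,[-0.025,0,0],[0,0,0]],[0.6,[-0.035,0,0],[0,0,0]],[0.6,[-0.035,0,0],[0,0,0]],[0.6,[-0.01,-0.025,-0.01],[0,0,0]],[0.6,[0,-0.03,-0.02],[0,0,0]],[0.6,[0,-0.03,-0.022],[0,0,0]],[0.6,[0,-0.025,-0.015],[0,0,0]],[0.6,[0,0,0],[0,0,0]]])

```text
t: 13.8
ee_pos: [0.4953, 0.3059, 0.1585]
eef_rot: [1.253, 1.181, -1.23]
contact_force: [0.4, 0.6, -0.1]
opening: 0.601
```

```bash
python3 - <<'E'
from h import *
show();want(tool(90),[.476,.3173,.12])
c=eyes.camera_info("wrist");np.save("cw16.npy",c)
im=eyes.snapshot("wrist")[:,:,::-1]; cv2.imwrite("pics/w16.png",im)
E
```

```text
t 13.8 tcp [0.4953 0.3059 0.1585] F [ 0.3727  0.561  -0.0771] T [-0.0105  0.0038 -0.0188] open 0.601
tool cols x,y,z (rows here):
 [[ 0.0134  0.0054 -0.9999]
 [ 0.9989 -0.0459  0.0132]
 [-0.0458 -0.9989 -0.006 ]]
shift [ 0.0383 -0.0204 -0.0103] turn [-0.0459 -0.0057 -0.0133]
```

View pics/w16.png

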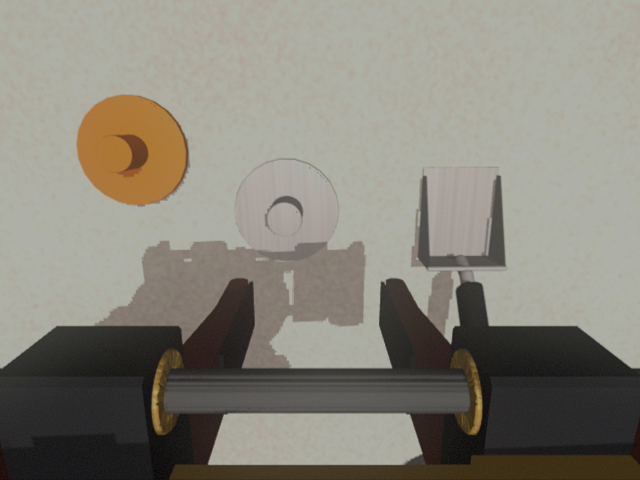

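```bash
python3 - <<'E'
from h import *
c=np.load("cw16.npy",allow_pickle=True).item()
print(pix2z(c,287,209,.0145),pix2z(c,284.3,216,.042))
show();want(tool(88),[.4765,.3175,.06])
E
```

```text
[0.4756 0.3199 0.0145] [0.4752 0.3204 0.042 ]
t 13.85 tcp [0.497  0.3047 0.1586] F [0.4476 0.6799 0.4337] T [-0.0358  0.013  -0.0093] open 0.602
tool cols x,y,z (rows here):
 [[ 0.0149  0.0045 -0.9999]
 [ 0.9988 -0.0464  0.0147]
 [-0.0463 -0.9989 -0.0052]]
shift [ 0.0984 -0.0225 -0.0113] turn [-0.0115 -0.0051 -0.0147]
```

Request:
send_rows(deltas=[[0.6,[0.01,-0.021,-0.012],[-0.01,-0.005,-0.015]],[0.6,[0.03,0,0],[0,0,0]],[0.6,[0.03,0,0],[0,0,0]],[0.6,[0.015,0,0],[0,0,0]],[0.6,[0,0,0],[0,0,0]]])

```text
t: 14.27
ee_pos: [0.481, 0.3174, 0.0742]
eef_rot: [1.242, 1.187, -1.228]
contact_force: [0.3, 0.2, 0.5]
opening: 0.597
```

```bash
python3 - <<'E'
from h import *
show();want(tool(88),[.4757,.3185,.0185])
c=eyes.camera_info("wrist")
im=eyes.snapshot("wrist")[:,:,::-1]; cv2.imwrite("pics/w17.png",im);np.save("cw17.npy",c)
E
```

```text
t 14.27 tcp [0.481  0.3174 0.0742] F [0.3035 0.1771 0.5282] T [-0.0168  0.0434 -0.0428] open 0.597
tool cols x,y,z (rows here):
 [[ 0.0086  0.0024 -1.    ]
 [ 0.9993 -0.0363  0.0085]
 [-0.0363 -0.9993 -0.0027]]
shift [ 0.0557 -0.0058 -0.0008] turn [-0.0014 -0.0027 -0.0085]
```

View pics/w17.png

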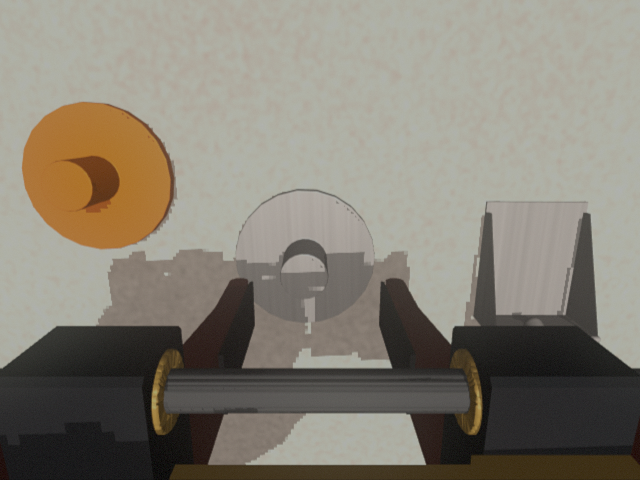

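```bash
python3 - <<'E'
from h import *
c=np.load("cw17.npy",allow_pickle=True).item()
print(pix2z(c,304.5,256,.014),pix2z(c,304,274,.042))
th=np.linspace(0,2*np.pi,60)
im=cv2.imread("pics/w17.png")
for cx,cy,col in ((.4757,.3185,(0,0,255)),):
    for r,z in ((.039,.014),(.012,.042)):
        for u,v in proj(c,np.c_[cx+r*np.cos(th),cy+r*np.sin(th),0*th+z]): cv2.circle(im,(int(u),int(v)),0,col,-1)
cv2.imwrite("pics/w17o.png",cv2.resize(im[170:340,210:400],None,fx=4,fy=3.5))
E
```

```text
[0.4745 0.3201 0.014 ] [0.4748 0.3196 0.042 ]
```

View pics/w17o.png

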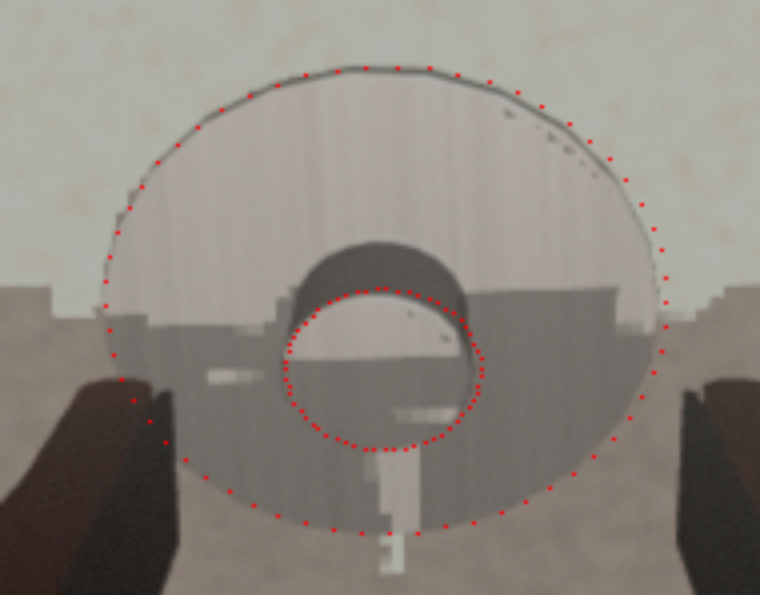

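Request:
send_rows(deltas=[[0.6,[0.02,-0.0065,-0.001],[0,-0.003,-0.008]],[0.6,[0.02,0,0],[0,0,0]],[0.6,[0.006,0,0],[0,0,0]],[0.6,[0,0,0],[0,0,0]]])

```text
t: 14.65
ee_pos: [0.4804, 0.3183, 0.0344]
eef_rot: [1.245, 1.186, -1.23]
contact_force: [0.6, -0.5, 1.1]
opening: 0.601
```

```bash
python3 - <<'E'
from h import *
show();want(tool(88),[.4748,.3185,.0185])
E
```

```text
t 14.65 tcp [0.4804 0.3183 0.0344] F [ 0.5678 -0.4858  1.06  ] T [ 0.0796 -0.0029 -0.0199] open 0.601
tool cols x,y,z (rows here):
 [[ 0.0086  0.0033 -1.    ]
 [ 0.9992 -0.0399  0.0085]
 [-0.0399 -0.9992 -0.0036]]
shift [ 0.0158 -0.0057  0.0001] turn [-0.005  -0.0036 -0.0085]
```

Request:
send_rows(deltas=[[0.5,[0.007,-0.006,0],[-0.005,-0.004,-0.009]],[0.4,[0.005,0,0],[0,0,0]]])

```text
t: 14.82
ee_pos: [0.4764, 0.319, 0.0256]
eef_rot: [1.238, 1.191, -1.232]
contact_force: [0.8, -0.5, -0.0]
opening: 0.487
```

```bash
python3 - <<'E'
from h import *
show();want(tool(88),[.4748,.3185,.0185])
E
```

```text
t 14.82 tcp [0.4764 0.319  0.0256] F [ 0.786  -0.4542 -0.0433] T [ 0.0075  0.0618 -0.0396] open 0.487
tool cols x,y,z (rows here):
 [[ 0.0031  0.0017 -1.    ]
 [ 0.9994 -0.0356  0.003 ]
 [-0.0356 -0.9994 -0.0018]]
shift [ 0.0071 -0.0016  0.0005] turn [-0.0007 -0.0018 -0.003 ]
```

Request:
send_rows(deltas=[[0.35,[0.004,-0.0015,0.0005],[0,-0.002,-0.003]],[0.3,[0.0025,0,0],[0,0,0]]])

```text
t: 14.98
ee_pos: [0.4756, 0.3189, 0.0202]
eef_rot: [1.237, 1.191, -1.234]
contact_force: [0.3, -0.3, 0.3]
opening: 0.338
```

```bash
python3 - <<'E'
from h import *
show();want(tool(88),[.4748,.3185,.0185])
E
```

```text
t 14.98 tcp [0.4756 0.3189 0.0202] F [ 0.285  -0.2608  0.286 ] T [ 0.0296 -0.0197  0.0392] open 0.338
tool cols x,y,z (rows here):
 [[ 0.0018  0.0008 -1.    ]
 [ 0.9994 -0.0356  0.0018]
 [-0.0356 -0.9994 -0.0009]]
shift [ 0.0017 -0.0008  0.0004] turn [-0.0007 -0.0009 -0.0018]
```

Request:
send_rows(deltas=[[0,[0.0015,-0.0008,0.0004],[0,0,-0.002]],[0,[0,0,0],[0,0,0]],[0,[0,0,0],[0,0,0]]])

```text
t: 15.23
ee_pos: [0.475, 0.3187, 0.019]
eef_rot: [1.236, 1.193, -1.234]
contact_force: [0.9, -0.2, -1.2]
opening: 0.26
```

```bash
python3 - <<'E'
from h import *
show();want(tool(88),[.4748,.3185,.0185])
E
```

```text
t 15.23 tcp [0.475  0.3187 0.019 ] F [ 0.8636 -0.2167 -1.222 ] T [ 0.0074 -0.0392  0.0003] open 0.26
tool cols x,y,z (rows here):
 [[ 0.0004  0.0013 -1.    ]
 [ 0.9994 -0.0354  0.0004]
 [-0.0354 -0.9994 -0.0013]]
shift [ 0.0005 -0.0002  0.0002] turn [-0.0005 -0.0013 -0.0004]
```

Request:
send_rows(deltas=[[0,[0,0,0],[0,0,0]],[0,[-0.01,0,0],[0,0,0]],[0,[-0.03,0,0],[0,0,0]],[0,[-0.035,0,0],[0,0,0]],[0,[-0.035,0,0],[0,0,0]],[0,[-0.02,0,0.005],[0,0,0]]])

```text
t: 15.73
ee_pos: [0.4696, 0.3111, 0.145]
eef_rot: [1.219, 1.199, -1.252]
contact_force: [0.5, -0.2, -2.5]
opening: 0.255
```

```bash
python3 - <<'E'
from h import *
show();want(tool(88),[.597,.0455,.15])
c=eyes.camera_info("wrist");np.save("cw18.npy",c)
im=eyes.snapshot("wrist")[:,:,::-1]; cv2.imwrite("pics/w18.png",im)
E
```

```text
t 15.73 tcp [0.4696 0.3111 0.145 ] F [ 0.5061 -0.2058 -2.5448] T [ 0.0543 -0.0458 -0.0046] open 0.255
tool cols x,y,z (rows here):
 [[-0.0179 -0.009  -0.9998]
 [ 0.9992 -0.0346 -0.0176]
 [-0.0345 -0.9994  0.0096]]
shift [-0.0049  0.1365  0.2611] turn [0.0003 0.0096 0.0176]
```

View pics/w18.png

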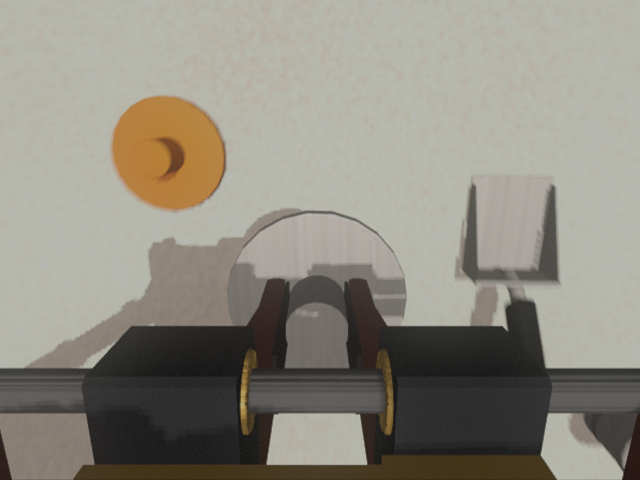

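```bash
python3 - <<'E'
from h import *
from scipy.optimize import least_squares
c=np.load("cw18.npy",allow_pickle=True).item();s=env.read_state()
# pose at picture time ~ tcp printed
p=np.array([.4696,.3111,.145]);M=R.from_rotvec([1.219,1.199,-1.252]).as_matrix()
im=cv2.imread("pics/w18.png");g=cv2.cvtColor(im,cv2.COLOR_BGR2GRAY)
cv2.imwrite("pics/w18c.png",cv2.resize(im[200:340,215:420],None,fx=3.9,fy=3.9,interpolation=cv2.INTER_CUBIC))
obs=np.array([[229,288],[407,288],[317,211],[252,238],[384,238]])
def f(q):
    r=[]
    Q=(M@np.array([q[2],q[0],q[1]])+p)
    th=np.linspace(0,2*np.pi,721)
    E=proj(c,(np.c_[0*th,.039*np.cos(th),.039*np.sin(th)]+[q[2],q[0],q[1]])@M.T+p)
    return np.r_[np.array([np.min(np.hypot(*(E-o).T)) for o in obs])]
def f2(q): # signed
    th=np.linspace(0,2*np.pi,721);E=proj(c,(np.c_[0*th,.039*np.cos(th),.039*np.sin(th)]+[.0045,q[0],q[1]])@M.T+p)
    ctr=E.mean(0);out=[]
    for o in obs:
        a=np.arctan2(*(o-ctr)[::-1]);A=np.arctan2(E[:,1]-ctr[1],E[:,0]-ctr[0]);k=np.argmin(np.abs(np.angle(np.exp(1j*(A-a)))))
        out.append(np.hypot(*(o-ctr))-np.hypot(*(E[k]-ctr)))
    return np.array(out)
r=least_squares(f2,[0,0],diff_step=.001,x_scale=.001);
from scipy.optimize import minimize
r=minimize(lambda q:(f2(q)**2).sum(),[0,0],method="Nelder-Mead",options=dict(initial_simplex=[[0,0],[.003,0],[0,.003]]));print(r.x,f2(r.x))
E
```

```text
[ 0.0001 -0.    ] [-1.4979 -1.4587  0.5678 -0.0669 -0.0898]
```

View pics/w18c.png

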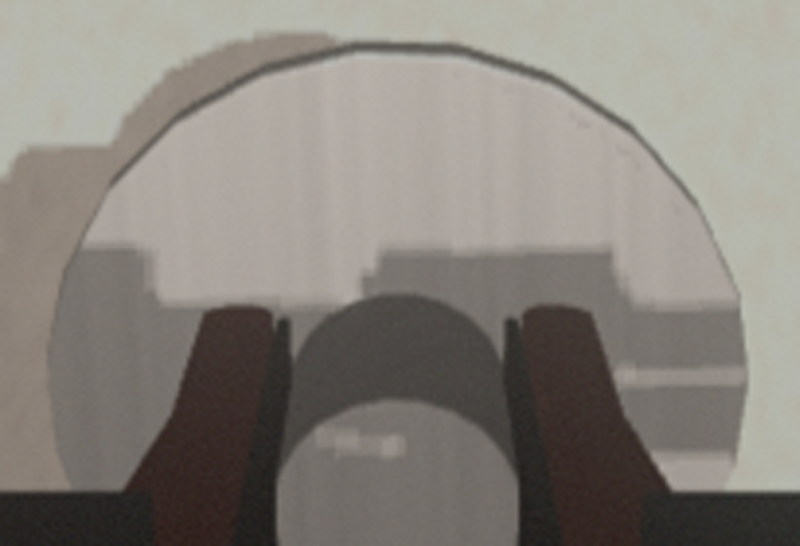

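Request:
send_rows(deltas=[[0,[-0.002,0.01,0.02],[0,0.005,0.009]],[0,[-0.002,0.015,0.03],[0,0.005,0.009]],[0,[-0.002,0.018,0.035],[0,0,0]],[0,[-0.002,0.018,0.035],[0,0,0]],[0,[-0.002,0.018,0.035],[0,0,0]],[0,[-0.002,0.018,0.035],[0,0,0]],[0,[-0.001,0.018,0.03],[0,0,0]],[0,[0,0.012,0.02],[0,0,0]]])

```text
t: 16.45
ee_pos: [0.5911, 0.0627, 0.161]
eef_rot: [1.234, 1.199, -1.219]
contact_force: [0.7, -0.0, -3.7]
opening: 0.256
```

```bash
python3 - <<'E'
from h import *
show();want(tool(88),[.597,.0455,.13])
im=eyes.snapshot("scene")[:,:,::-1]; crop(im,260,180,400,300,5,"sc19.png")
E
```

```text
t 16.45 tcp [0.5911 0.0627 0.161 ] F [ 0.6823 -0.0398 -3.6608] T [-0.009  -0.0082 -0.0032] open 0.256
tool cols x,y,z (rows here):
 [[ 0.0054  0.0068 -1.    ]
 [ 0.9997 -0.0237  0.0053]
 [-0.0237 -0.9997 -0.0069]]
shift [0.0309 0.0062 0.0173] turn [ 0.0112 -0.0069 -0.0052]
```

View pics/sc19.png

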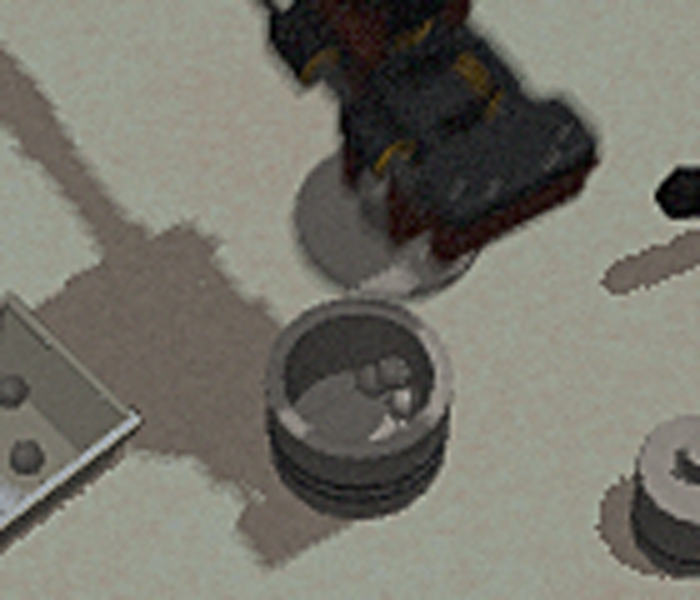

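```bash
python3 - <<'E'
from h import *
im2=eyes.snapshot("side")[:,:,::-1]; crop(im2,300,210,380,290,8,"sd19.png")
th=np.linspace(0,2*np.pi,50)
a=cv2.imread("pics/sc19.png");b=cv2.imread("pics/sd19.png")
for im,n,o,k in((a,"scene",(260,180),5),(b,"side",(300,210),8)):
    c=eyes.camera_info(n)
    for r,z,col in((.0405,.058,(0,0,255)),(.032,.058,(0,255,0)),(.039,0,(255,0,0))):
        for u,v in (proj(c,np.c_[JAR[0]+r*np.cos(th),JAR[1]+r*np.sin(th),0*th+z])-o+.5)*k-.5: cv2.circle(im,(int(u),int(v)),1,col,-1)
a=cv2.resize(a[270:540,230:480],(400,432));b=cv2.resize(b,(400,400))
cv2.imwrite("pics/ov19.png",np.hstack([a,np.vstack([b,np.zeros((32,400,3),np.uint8)])]))
E
```

```text
(no output)
```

View pics/ov19.png

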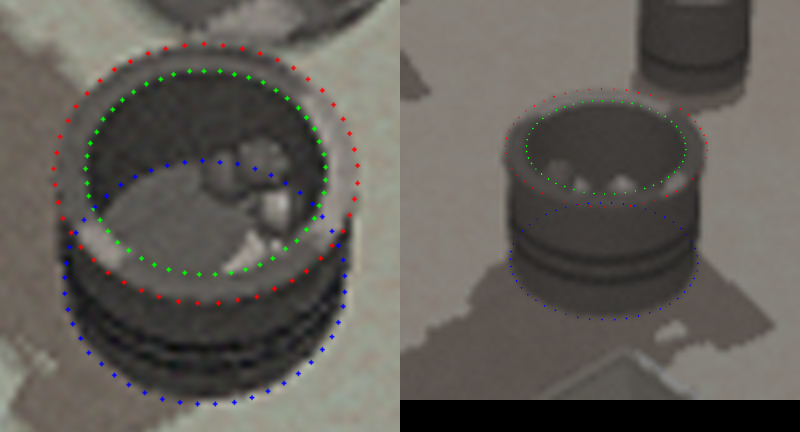

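Request:
send_rows(deltas=[[0,[0.015,0.006,0.016],[0.01,-0.007,-0.005]],[0,[0.02,0,0],[0,0,0]],[0,[0.02,0,0],[0,0,0]],[0,[0,0,0],[0,0,0]]])

```text
t: 16.88
ee_pos: [0.5962, 0.0458, 0.1016]
eef_rot: [1.237, 1.193, -1.24]
contact_force: [-0.9, 0.1, -4.5]
opening: 0.257
```

```bash
python3 - <<'E'
from h import *
show();want(tool(88),[.597,.0455,.09])
E
```

```text
t 16.88 tcp [0.5962 0.0458 0.1016] F [-0.9126  0.1411 -4.5208] T [-0.0377  0.0897 -0.0052] open 0.257
tool cols x,y,z (rows here):
 [[-0.0032  0.0009 -1.    ]
 [ 0.9992 -0.0395 -0.0033]
 [-0.0395 -0.9992 -0.0007]]
shift [0.0116 0.0009 0.0003] turn [-0.0046 -0.0008  0.0033]
```

Request:
send_rows(deltas=[[0,[0.008,0.0009,0.0003],[-0.004,0,0.003]],[0,[0.002,0,0],[0,0,0]]])

```text
t: 17.05
ee_pos: [0.596, 0.0469, 0.0904]
eef_rot: [1.234, 1.196, -1.235]
contact_force: [-0.7, 0.8, -3.7]
opening: 0.262
```

```bash
python3 - <<'E'
from h import *
s,M=show();want(tool(88),[.597,.0455,.09])
th=np.linspace(0,2*np.pi,50);out=[]
for n,(x0,y0),k in(("scene",(290,210),5),("side",(295,190),5)):
    c=eyes.camera_info(n);im=eyes.snapshot(n)[:,:,::-1][y0:y0+80,x0:x0+80];im=cv2.resize(im,None,fx=k,fy=k,interpolation=cv2.INTER_CUBIC)
    for r,d,col in((.039,.0185-.0085,(0,0,255)),):
        s=env.read_state();M=R.from_rotvec(s["eef_rot"]).as_matrix()
        for dd in (.0045,.0115):
            Q=(np.c_[0*th+dd,r*np.cos(th),r*np.sin(th)])@M.T+s["ee_pos"]
            for u,v in (proj(c,Q)-(x0,y0)+.5)*k-.5: cv2.circle(im,(int(u),int(v)),1,col,-1)
    for r,z,col in((.0405,.058,(0,255,0)),(.039,0,(255,0,0))):
        for u,v in (proj(c,np.c_[JAR[0]+r*np.cos(th),JAR[1]+r*np.sin(th),0*th+z])-(x0,y0)+.5)*k-.5: cv2.circle(im,(int(u),int(v)),1,col,-1)
    out.append(im)
cv2.imwrite("pics/ov20.png",np.hstack(out))
show()
E
```

```text
t 17.05 tcp [0.596  0.0469 0.0904] F [-0.7363  0.7916 -3.7481] T [0.0231 0.0308 0.0245] open 0.262
tool cols x,y,z (rows here):
 [[-0.0024  0.0014 -1.    ]
 [ 0.9994 -0.0339 -0.0024]
 [-0.0339 -0.9994 -0.0013]]
shift [0.0004 0.001  0.0013] turn [ 0.001  -0.0013  0.0024]
t 17.15 tcp [0.5969 0.0469 0.0924] F [-0.077  -0.233  -2.1494] T [-0.0341  0.0286  0.0094] open 0.259
tool cols x,y,z (rows here):
 [[ 0.0005  0.0015 -1.    ]
 [ 0.9994 -0.0341  0.0004]
 [-0.0341 -0.9994 -0.0015]]
```

View pics/ov20.png

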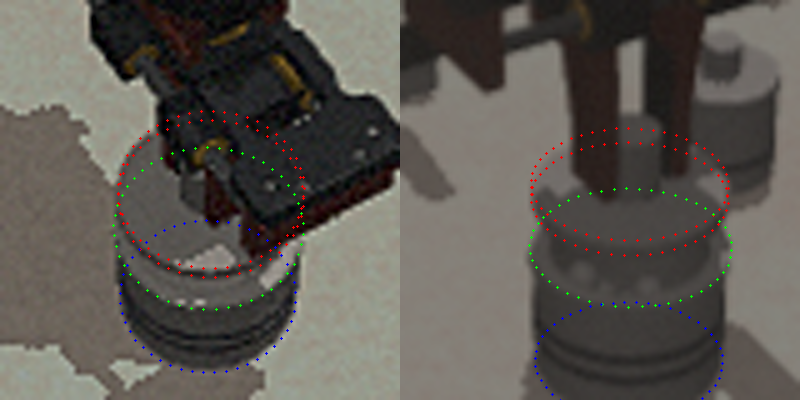

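Request:
send_rows(deltas=[[0,[0.006,0,0.0014],[0,0,0]],[0,[0.005,0,0],[0,0,0]]])

```text
t: 17.32
ee_pos: [0.5985, 0.0462, 0.0844]
eef_rot: [1.238, 1.19, -1.228]
contact_force: [0.9, 0.8, -2.8]
opening: 0.256
```

```bash
python3 - <<'E'
from h import *
show();want(tool(88),[.597,.0455,.072])
E
```

```text
t 17.32 tcp [0.5985 0.0462 0.0844] F [ 0.9495  0.7932 -2.8486] T [-0.0485  0.028  -0.0142] open 0.256
tool cols x,y,z (rows here):
 [[ 0.0061  0.0017 -1.    ]
 [ 0.9994 -0.033   0.006 ]
 [-0.033  -0.9995 -0.0019]]
shift [ 0.0124 -0.0015  0.0008] turn [ 0.0019 -0.0019 -0.006 ]
```

Request:
send_rows(deltas=[[0,[0.005,-0.0018,0.0008],[0,-0.002,-0.006]],[0,[0.003,0,0],[0,0,0]]])

```text
t: 17.48
ee_pos: [0.597, 0.0456, 0.0768]
eef_rot: [1.234, 1.192, -1.232]
contact_force: [0.3, 0.2, -3.1]
opening: 0.26
```

```bash
python3 - <<'E'
from h import *
show();want(tool(88),[.597,.0455,.072])
E
```

```text
t 17.48 tcp [0.597  0.0456 0.0768] F [ 0.289   0.2079 -3.0547] T [-0.0126  0.0254 -0.0122] open 0.26
tool cols x,y,z (rows here):
 [[ 0.0016 -0.0002 -1.    ]
 [ 0.9995 -0.0327  0.0016]
 [-0.0327 -0.9995  0.0001]]
shift [ 0.0048 -0.      0.0001] turn [ 0.0022  0.0001 -0.0016]
```

Request:
send_rows(deltas=[[0,[0.003,0,0],[0,0,-0.0015]]])

```text
t: 17.57
ee_pos: [0.5972, 0.0456, 0.0737]
eef_rot: [1.233, 1.193, -1.233]
contact_force: [0.5, -0.2, -2.3]
opening: 0.256
```

Request:
send_rows(deltas=[[0,[0.003,0,0],[0,0,0]]])

```text
t: 17.65
ee_pos: [0.5972, 0.0456, 0.0705]
eef_rot: [1.233, 1.193, -1.233]
contact_force: [0.7, -0.1, -3.2]
opening: 0.261
```

Request:
send_rows(deltas=[[0,[0.0015,0,0],[0,0,0]]])

```text
t: 17.73
ee_pos: [0.5973, 0.0456, 0.07]
eef_rot: [1.234, 1.193, -1.233]
contact_force: [-5.1, 0.8, 10.0]
opening: 0.259
```

Request:
send_rows(deltas=[[0.5,[-0.0003,0,0],[0,0,0]],[0.5,[0,0,0],[0,0,0]],[0.5,[0,0,0],[0,0,0]],[0.6,[-0.001,0,0],[0,0,0]]])

```text
t: 18.07
ee_pos: [0.5987, 0.0455, 0.0737]
eef_rot: [1.236, 1.189, -1.229]
contact_force: [-0.7, 0.2, -0.6]
opening: 0.524
```

```bash
python3 - <<'E'
from h import *
show()
for n,(x0,y0) in(("scene",(290,210)),("side",(295,190))):
    im=eyes.snapshot(n)[:,:,::-1];crop(im,x0,y0,x0+80,y0+80,6,n+"21.png")
E
python3 -c "
import cv2,numpy as np
cv2.imwrite('pics/c21.png',cv2.resize(np.hstack([cv2.imread('pics/scene21.png'),cv2.imread('pics/side21.png')]),(800,400)))"
```

```text
t 18.07 tcp [0.5987 0.0455 0.0737] F [-0.6518  0.2286 -0.5891] T [-0.0312 -0.026  -0.0143] open 0.524
tool cols x,y,z (rows here):
 [[ 0.0057  0.     -1.    ]
 [ 0.9994 -0.033   0.0057]
 [-0.033  -0.9995 -0.0002]]
```

View pics/c21.png

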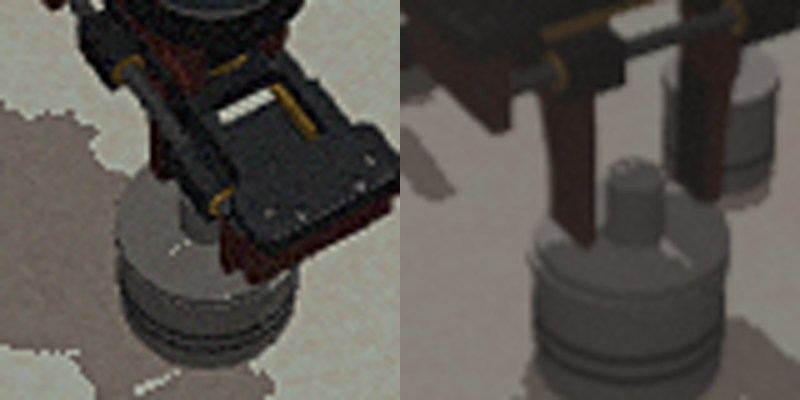

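Request:
send_rows(deltas=[[0.6,[-0.02,-0.001,0],[0,0,-0.005]],[0.6,[-0.035,0,0],[0,0,0]],[0.6,[-0.04,0,0],[0,0,0]],[0.6,[-0.04,0,0],[0,0,0]],[0.6,[-0.03,0,0.03],[0,0,0]],[0.6,[0,0,0.035],[0,0,0]],[0.6,[0,0,0.035],[0,0,0]],[0.6,[0,0,0.02],[0,0,0]]])

```text
t: 18.83
ee_pos: [0.593, -0.0727, 0.2446]
eef_rot: [1.225, 1.199, -1.228]
contact_force: [0.4, -0.6, 0.1]
opening: 0.604
```

```bash
python3 - <<'E'
from h import *
show()
im=eyes.snapshot("scene")[:,:,::-1];cv2.imwrite("pics/sc22.png",im)
im=eyes.snapshot("side")[:,:,::-1];cv2.imwrite("pics/sd22.png",im);crop(im,295,190,375,290,6,"sd22c.png")
im=eyes.snapshot("wrist")[:,:,::-1];cv2.imwrite("pics/w22.png",im)
E
```

```text
t 18.83 tcp [ 0.593  -0.0727  0.2446] F [ 0.3869 -0.6008  0.0909] T [ 0.0111 -0.0446  0.0192] open 0.604
tool cols x,y,z (rows here):
 [[-0.0015 -0.0008 -1.    ]
 [ 0.9997 -0.0231 -0.0015]
 [-0.0231 -0.9997  0.0008]]
```

View pics/sc22.png

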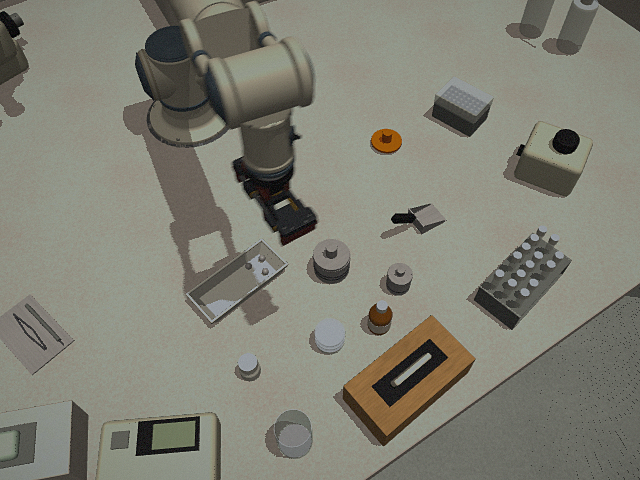

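View pics/sd22.png

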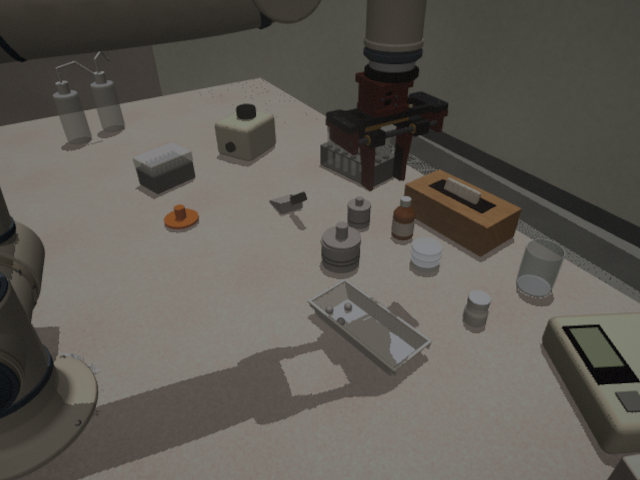

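View pics/sd22c.png

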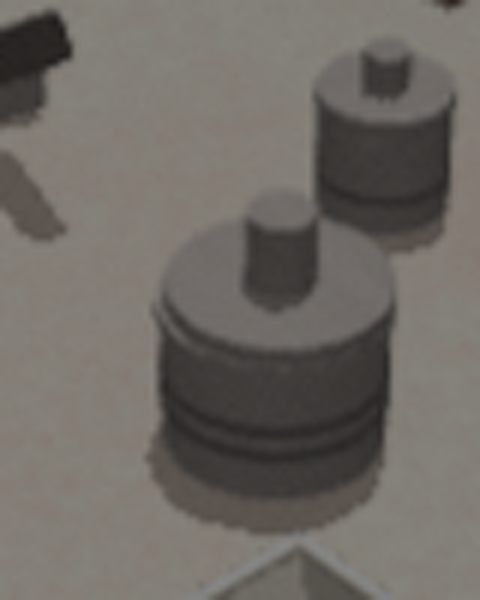

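View pics/w22.png

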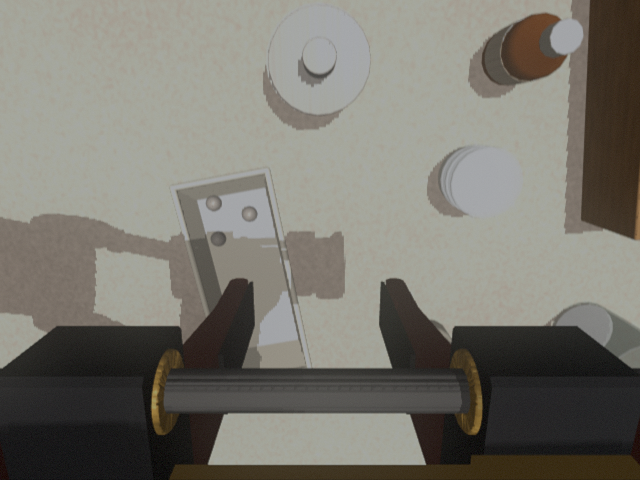

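```bash
python3 - <<'E'
from h import *
th=np.linspace(0,2*np.pi,50);o=[]
for n,(x0,y0) in(("sc22",(290,210)),("sd22",(300,200))):
    c=eyes.camera_info("scene" if n=="sc22" else "side")
    im=cv2.resize(cv2.imread(f"pics/{n}.png")[y0:y0+80,x0:x0+80],None,fx=5,fy=5,interpolation=cv2.INTER_CUBIC)
    for r,z,col in((.012,.093,(0,0,255)),(.039,.065,(0,255,0))):
        for u,v in (proj(c,np.c_[JAR[0]+r*np.cos(th),JAR[1]+r*np.sin(th),0*th+z])-(x0,y0)+.5)*5-.5: cv2.circle(im,(int(u),int(v)),1,col,-1)
    o.append(im)
cv2.imwrite("pics/ov23.png",np.hstack(o))
E
```

```text
(no output)
```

View pics/ov23.png

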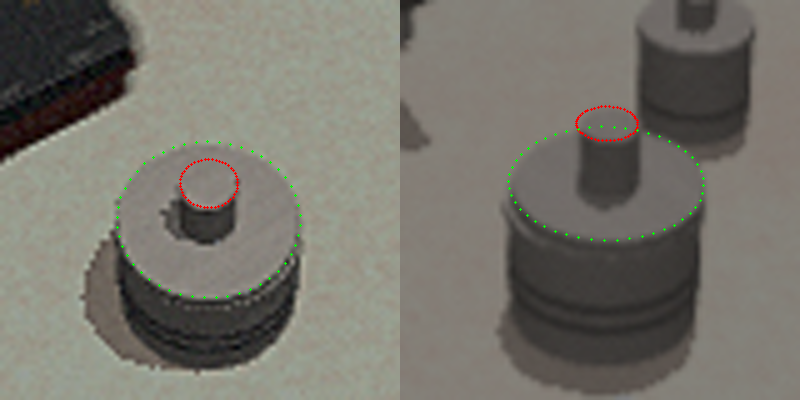

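The overlay of the seated lid, with the disc top at 65 mm and the knob top at 93 mm, matches both views, so the lid is home and level. Handing in.

```bash
python3 - <<'E'
from h import *
print(ticket.hand_in())
E
```

```text
the job is handed in; nothing more can be done
None
```

The job is done and handed in at about 19 s of the 66 s allowed. I scooped up four balls and tipped them into the jar. Then I set the scoop down flat where it had been standing and put the lid on the jar.

- **Balls:** The last pictures show three balls in the tray and none on the bench. Of the four tipped in, at most three were seen in the jar in any one view before the lid went on. The fourth is inferred from the emptied pan and the count of seven.
- **Near miss:** While I tilted the scoop up, two balls rode up the tray walls close to the rim. I drew the scoop back and they dropped to the tray floor.
- **Lid:** It met resistance at the height worked out for fully seated. In both fixed cameras its outline matches the seated position and looks level, to about a millimetre.
- **Scoop and bystanders:** The scoop lies flat and released. The jar is upright, and by eye the bystanders and the orange lid are where they were.
- **Forces:** The highest wrist force I saw was about 17 N, briefly, as I drew the scoop back in the tray. Setting the scoop down and seating the lid each gave about 10 N. The other readings were only a few newtons.

No final check failed or disagreed.

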